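Close down the shears-setting bench

TASK

The lot is finished, so close down the pivot-setting bench: pull the drawer well out, lay every pair of shears from the bench flat on its floor, side by side with none lying on another and the blades pointing to the back of the drawer, then push the drawer fully shut. Wind the press's force collar back until its white line stands at the red line (zero), and leave the other tools where they are.

Things in the scene. Friction and masses are not known exactly. Their poses are not given: they have to be found in the camera images.
- drawer (a joint): how far the drawer is out, m: 0 shut, 0.205 fully out. It slides on a runner (about 1.5 N of friction) and stays where it is left. The drawer is the only one of a low grey bench unit 270 mm deep, 400 wide, 117 high; its blue front faces the robot (it pulls out along -x of point drawer_floor). It may start a little ajar
- drawer_handle (a point): middle of the drawer's straight bar handle: horizontal steel bar 11 mm thick, 140 mm long along the point's y, its centre line 35 mm in front of the drawer front and 84 mm above the bench (the front's top edge is 23 mm higher, the unit's top 33 mm higher); a finger fits between bar and front, and nothing is above it
- drawer_floor (a point): centre of the drawer's inner floor, moving with the drawer; x points to the drawer's back (away from the handle), y along its width, z up. The inside is 225 mm (x) by 366 mm (y); side walls 5 mm thick rise 40 mm above the floor, the front plate rises 78 mm. The floor lies 29 mm above the bench. With the drawer fully out the part with x above 0.085 stays under the unit's top
- collar (a joint): angle of the press's blow-force collar, rad: grows anticlockwise seen from above; 0 = zero stop, where the white line on the collar meets the red line on the barrel's top, facing the robot. It clicks every 30 degrees (0.52 rad), turns stiffly (about 0.2 N m to leave a click), springs into the nearest click when let go, stays in the click where it is left and has a hard end just past 0. It starts 2 to 5 clicks up, so it is wound back clockwise seen from above
- collar_mid (a point): centre of the collar, on its upright axis: a knurled dark steel ring 60 mm in diameter and 30 mm high around the steel barrel (43 mm in diameter) on top of the grey bench impact press. The barrel ends 35 mm above this point; the press's head, 66 mm wide, lies 35 mm below it with a 54 mm flange 6 mm high on it. The point turns with the collar
- shears1_mid (a point): grasp point of a pair of shut shears, half-way up its black plastic shank (shank 36 mm long from 10 mm ahead of this point to 26 mm behind, 22 wide, 14 thick, flat underside 7 mm below); x points to the blade tip, z up, y across. 165 mm long overall: steel blades 16 mm wide, 6 thick run 90 mm ahead, two black finger bows 9 mm thick reach 77 mm behind and are 65 mm wide over both. 0.15 kg, balanced near this point. None if this pair is absent
- shears1_tip (a point): tip of that pair's blades, 90 mm ahead of its grasp point and 4 mm lower
- shears2_mid (a point): the same point of another, identical pair of shears; None if absent
- shears2_tip (a point): tip of that pair's blades, 90 mm ahead of its grasp point and 4 mm lower
- shears3_mid (a point): the same point of another, identical pair of shears; None if absent
- shears3_tip (a point): tip of that pair's blades, 90 mm ahead of its grasp point and 4 mm lower
- shears4_mid (a point): the same point of another, identical pair of shears; None if absent
- shears4_tip (a point): tip of that pair's blades, 90 mm ahead of its grasp point and 4 mm lower
- shears5_mid (a point): the same point of another, identical pair of shears; None if absent
- shears5_tip (a point): tip of that pair's blades, 90 mm ahead of its grasp point and 4 mm lower
- mat: beige bench mat, fixed, 180 by 440 mm, 3 mm thick, on which the shears lie at the start, some point away from the robot and some towards it
- hammer: loose hammer with a wooden handle, 260 mm, lying on the drawer unit; leave alone
- screwdriver: loose screwdriver, 190 mm, lying on the bench in front of the drawer unit; leave alone
- tin: open aluminium tin of brass pivots, 60 mm wide, 42 high, on the bench by the press; origin at its underside; leave alone
- oilcan: red oil can 110 mm high, standing on the drawer unit; origin at its underside; leave alone
- brush: hand brush 180 mm long, lying on the bench right of the mat; leave alone
Things that resemble listed ones, but are neither listed nor needed, are in the scene too. What is shaped like the part that bears shears3_mid but orange or yellow is not meant.

How it is judged:
On the way, in this order (a step that is already met when the one before it is completed fails the run):
1. the drawer is pulled out by at least 150 mm (value of joint drawer above 0.15 m), for 0.2 s.
2. with the drawer out, every pair of shears lies flat on its floor, blades to the back (value of joint drawer above 0.1 m and x of shears1_mid in the frame of drawer_floor between -0.1 and 0.1 m and y of shears1_mid in the frame of drawer_floor between -0.183 and 0.183 m and z of shears1_mid in the frame of drawer_floor between -0.005 and 0.0125 m and z of each of shears1_tip, shears2_tip, shears3_tip, shears4_tip, shears5_tip in the frame of drawer_floor below 0.016 m and x of each of shears1_tip, shears2_tip, shears3_tip, shears4_tip, shears5_tip in the frame of drawer_floor above 0.02 m and angle between the x axis of each of shears1_mid, shears2_mid, shears3_mid, shears4_mid, shears5_mid and the x axis of drawer_floor, either way round below 0.5 rad and x of shears2_mid in the frame of drawer_floor between -0.1 and 0.1 m and y of shears2_mid in the frame of drawer_floor between -0.183 and 0.183 m and z of shears2_mid in the frame of drawer_floor between -0.005 and 0.0125 m and x of shears3_mid in the frame of drawer_floor between -0.1 and 0.1 m and y of shears3_mid in the frame of drawer_floor between -0.183 and 0.183 m and z of shears3_mid in the frame of drawer_floor between -0.005 and 0.0125 m and x of shears4_mid in the frame of drawer_floor between -0.1 and 0.1 m and y of shears4_mid in the frame of drawer_floor between -0.183 and 0.183 m and z of shears4_mid in the frame of drawer_floor between -0.005 and 0.0125 m and x of shears5_mid in the frame of drawer_floor between -0.1 and 0.1 m and y of shears5_mid in the frame of drawer_floor between -0.183 and 0.183 m and z of shears5_mid in the frame of drawer_floor between -0.005 and 0.0125 m), for 0.2 s.
3. the drawer is pushed shut (value of joint drawer below 0.006 m), for 0.2 s.
At the end, for the whole second after the job is handed in: drawer shut within 6 mm; every pair present inside, flat on the floor (grasp point under 12.5 mm, tip under 16 mm above it), none on another, lengthwise within 0.5 rad of the drawer's depth, tip at least 20 mm behind the drawer's middle; collar at zero within 0.12 rad (value of joint drawer below 0.006 m and value of joint collar between -0.12 and 0.12 rad and x of shears1_mid in the frame of drawer_floor between -0.1 and 0.1 m and y of shears1_mid in the frame of drawer_floor between -0.183 and 0.183 m and z of shears1_mid in the frame of drawer_floor between -0.005 and 0.0125 m and z of each of shears1_tip, shears2_tip, shears3_tip, shears4_tip, shears5_tip in the frame of drawer_floor below 0.016 m and x of each of shears1_tip, shears2_tip, shears3_tip, shears4_tip, shears5_tip in the frame of drawer_floor above 0.02 m and angle between the x axis of each of shears1_mid, shears2_mid, shears3_mid, shears4_mid, shears5_mid and the x axis of drawer_floor, either way round below 0.5 rad and x of shears2_mid in the frame of drawer_floor between -0.1 and 0.1 m and y of shears2_mid in the frame of drawer_floor between -0.183 and 0.183 m and z of shears2_mid in the frame of drawer_floor between -0.005 and 0.0125 m and x of shears3_mid in the frame of drawer_floor between -0.1 and 0.1 m and y of shears3_mid in the frame of drawer_floor between -0.183 and 0.183 m and z of shears3_mid in the frame of drawer_floor between -0.005 and 0.0125 m and x of shears4_mid in the frame of drawer_floor between -0.1 and 0.1 m and y of shears4_mid in the frame of drawer_floor between -0.183 and 0.183 m and z of shears4_mid in the frame of drawer_floor between -0.005 and 0.0125 m and x of shears5_mid in the frame of drawer_floor between -0.1 and 0.1 m and y of shears5_mid in the frame of drawer_floor between -0.183 and 0.183 m and z of shears5_mid in the frame of drawer_floor between -0.005 and 0.0125 m); the robot touches nothing.
It fails at once if the hammer is moved by more than 50 mm (distance of hammer from where it was at the start of the episode above 0.05 m).
It fails at once if the screwdriver is moved by more than 50 mm (distance of screwdriver from where it was at the start of the episode above 0.05 m).
It fails at once if the tin of pivots is moved by more than 50 mm (distance of tin from where it was at the start of the episode above 0.05 m).
It fails at once if the oil can is moved by more than 50 mm (distance of oilcan from where it was at the start of the episode above 0.05 m).
It fails at once if the brush is moved by more than 50 mm (distance of brush from where it was at the start of the episode above 0.05 m).
Of shears1, shears2, shears3, shears4, shears5 only 3 to 5 are there at a start; the rules pass over those that are not, and their reading is None.
At some moment in a run one of shears1, shears2, shears3, shears4, shears5 may be knocked a few centimetres aside while the robot is not near it.
Once in a run the grip may slacken for a moment while it holds something.
It also fails if it takes over 210 s, if anything falls off the work surface, if the arm or the gripper's body presses on something with over 40 N, if the wrist force passes 120 N, or if a joint passes its speed limit or range.

ROBOT

A 6-joint arm with a two-finger parallel gripper is mounted at the origin on the work surface. World frame = base frame: x ahead of the robot, y to its left, z up, the work surface at z = 0. Lengths are in m, angles in rad, forces in N, time in s.
With the tool pointing down it reaches from about 0.375 to 0.825 m from the base axis. Payload 5.5 kg.
Tool frame: the origin (TCP) lies midway between the tips of the shut fingers; the grasp point (between the pads) lies 19 mm behind it (robot.tcp_to_grasp is the z of the grasp point in the tool frame, in m); z points along the fingers, y is the line along which they close (so a half turn about z gives the same grasp; the last joint's range is limited). The gripper opens to 85 mm and grips with 20 to 120 N. Pads are 22 mm wide; open, the fingers measure 114 mm over their backs; the gripper's body (76 mm by 85 mm) begins 54 mm behind the grasp point. The pads swing forward as they close: fully open they stand 13 mm farther back than shut.
Start: joints at [-1.269, 0.314, -0.047, 1.21, 0, 1.571], TCP at [0.178, -0.573, 0.231] pointing down, gripper open.
Joint ranges: [-2.67, 2.67], [-0.69, 1.73], [-1.03, 1.25], [-2.08, 2.16], [-1.42, 1.45], [-3.14, 3.14]. Speed limits (rad/s): [2.39, 2.39, 3.01, 3.14, 3.14, 3.14].

INTERFACE

Orientations are given as a rotation vector (axis times angle).
In Python, from plant import robot gives the robot as it stands.
- The arm moves only by the tool play_rows, never from a script. Its argument "deltas" is a list of rows, each an object with "claw": the gripper command: -1 is fully open, 1 is shut, values between are in proportion; "linear": the shift along the world's x, y, z in m, a list of three; "turn": the turn, a rotation vector about the world's x, y, z in degrees, a list of three. In form: [{"claw": claw, "linear": [dx, dy, dz], "turn": [wx, wy, wz]}, ...]. A call has 1 to 20 rows; each row shifts and turns the commanded pose from where the row before left it; what a row does not reach is not made up. A row lasts 1/12 s, in which the tool goes at most 41.7 mm and 7.16 degrees, less where a joint would pass 70% of its speed; a pose out of reach is approached as far as the arm can. A call with a gripper value outside its range is refused whole. The fingers move at their own pace and stop on an object; the grip force is fixed at half the most. Time passes only in rows, so rows that do not move let the fingers close. It gives the time, the measured TCP pose, the force, the opening and the grip force at its end, in the units of the state.
- robot.observe(): the state, without advancing time (a new reading comes with each control period).
- robot.snapshot(name): name is "scene" or "side" or "wrist"; returns a dict with "color" (480x640x3 uint8, red, green, blue), "fx", "fy", "cx", "cy" (pixels), "pose" (4x4, takes a point from camera to world coordinates). Camera axes: x right, y down, z forward; pixel columns grow to the right and rows downward; lengths in m; the calibration is good to about 2 mm. A picture is of the moment at which its call begins. There is no depth.
- robot.job_done(): hands the job in; it is judged then, once.
The state is a dict: "time_s": time; "joint_pos": joint angles; "qd": joint speeds; "joint_efforts": joint torques, N m; "eef_pos": TCP position; "orientation": TCP orientation; "force": force on the tool from outside, world axes, zero at the start; "wrist_torque": the same for the moment, N m; "width": finger opening in m; "finger_force": force on a finger pad.
Only numpy, scipy, OpenCV 4.12 (cv2) and the standard library are available. Lean on these libraries where they do the work, as an engineer would, in place of code of your own. Each camera call takes 0.05 s, during which the arm holds its last target. There are 200 camera calls.

## Working session

There is one attempt and no reset: what is moved stays moved. The work goes in short steps, Python scripts to look and compute and a tool call to move; the robot and the scene stay as the last step left them, time stands still between calls to the robot, and variables do not carry over. Pictures are saved under pics/ and viewed, at most 14 in all, crops included, and the job is handed in when it is done.

Besides the shell and the picture viewer there is one more tool, called after "Emit:" as name([rows], argument=value, ...), one row to a line, values as JSON. play_rows: Moves the arm, as the interface text tells. Its arguments: {"type":"object","properties":{"deltas":{"type":"array"}},"required":["deltas"]}

```bash
ls; mkdir -p pics; cat > h.py <<'E'
import numpy as np, cv2, sys
from plant import robot
def snap(n,f=None):
    s=robot.snapshot(n)
    if f: cv2.imwrite(f'pics/{f}.png',cv2.cvtColor(s['color'],cv2.COLOR_RGB2BGR)); np.savez(f'pics/{f}.npz',K=[s['fx'],s['fy'],s['cx'],s['cy']],pose=s['pose'])
    return s
def px(f,uv,z):
    d=np.load(f'pics/{f}.npz'); fx,fy,cx,cy=d['K']; P=d['pose']; out=[]
    for u,v in uv:
        r=P[:3,:3]@np.array([(u-cx)/fx,(v-cy)/fy,1]); t=(z-P[2,3])/r[2]; out.append(P[:3,3]+t*r)
    return np.array(out)
def proj(f,p):
    d=np.load(f'pics/{f}.npz'); fx,fy,cx,cy=d['K']; P=d['pose']
    c=(np.atleast_2d(p)-P[:3,3])@P[:3,:3]; return np.c_[fx*c[:,0]/c[:,2]+cx,fy*c[:,1]/c[:,2]+cy]
E
python3 - <<'E'
from h import *
np.set_printoptions(precision=3,suppress=True)
for n in('scene','side'): s=snap(n,n+'0'); print(n,s['fx'],s['pose'])
print(robot.observe())
E
```

```text
pics
scene 554.4839782484675 [[-0.868  0.421 -0.265  0.879]
 [ 0.497  0.74  -0.453  0.483]
 [ 0.005 -0.525 -0.851  1.235]
 [ 0.     0.     0.     1.   ]]
side 497.42511338633653 [[-0.976 -0.109  0.186  0.313]
 [-0.216  0.498 -0.84   0.941]
 [-0.001 -0.86  -0.51   0.761]
 [ 0.     0.     0.     1.   ]]
{'time_s': 0.1, 'joint_pos': array([-1.269,  0.314, -0.048,  1.21 , -0.   ,  1.571]), 'qd': array([-0.001, -0.002,  0.002, -0.   ,  0.001,  0.001]), 'joint_efforts': array([ -0.   , -54.077,  34.054,   0.011,   0.   ,  -0.   ]), 'eef_pos': array([ 0.178, -0.572,  0.231]), 'orientation': array([-3.104, -0.472,  0.   ]), 'force': array([ 0.041, -0.586, -0.287]), 'wrist_torque': array([ 0.005, -0.088, -0.008]), 'finger_force': 0.0, 'width': 0.08563898347070378}
```

View pics/scene0.png

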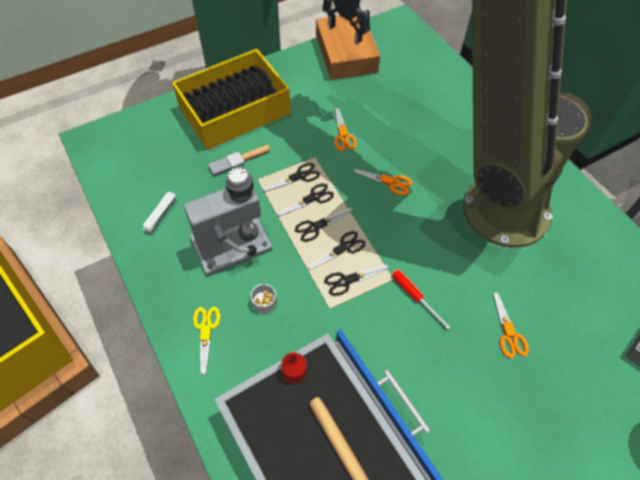

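View pics/side0.png

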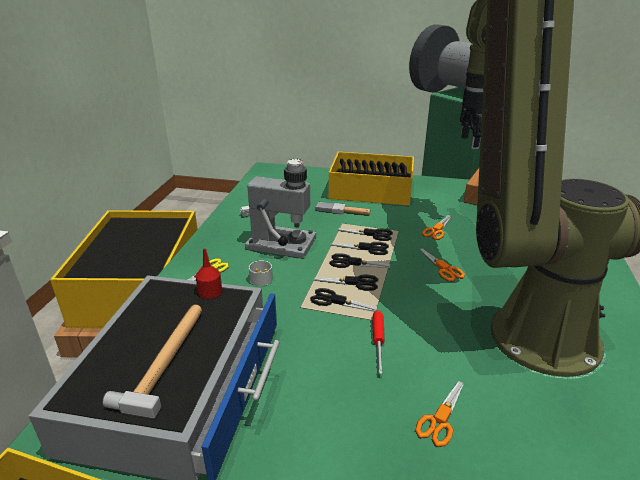

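The scene shows five black shears on the mat. In the scene image their bows are near (305,172), (320,193), (310,230), (350,243) and (338,285). The handle bar runs (388,373)-(427,430), the drawer is slightly ajar, the press collar is at (238,180), and the screwdriver is in front of the unit.

```bash
python3 - <<'E'
from h import *
np.set_printoptions(precision=3,suppress=True)
h=px('scene0',[(388,373),(427,430)],.084);print('handle',h)
h=px('side0',[(277,344),(257,396)],.084);print('handle side',h)
print('front top',px('scene0',[(340,333),(430,467)],.107))
print('unit top',px('scene0',[(331,337),(218,401)],.117), px('side0',[(150,277),(257,295),(42,412),(200,440)],.117))
print('screwdriver',px('scene0',[(396,273),(448,327)],.01),px('side0',[(378,312),(380,374)],.01))
print('mat',px('scene0',[(313,158),(260,178),(393,288),(331,306)],.003))
for n,t,b in [('A',(264,190),(305,172)),('B',(278,214),(320,193)),('C',(352,209),(310,230)),('D',(312,266),(350,243)),('E',(387,268),(338,285))]:
    p=px('scene0',[t,b],.008); d=p[0]-p[1]; print(n,p[:,:2].ravel(),np.linalg.norm(d),np.degrees(np.arctan2(d[1],d[0])))
# collar: triangulate barrel top centre
d=[np.load(f'pics/{f}.npz') for f in('scene0','side0')]
def ray(f,u,v):
    a=px(f,[(u,v)],0)[0]; o=np.load(f'pics/{f}.npz')['pose'][:3,3]; return o,(a-o)/np.linalg.norm(a-o)
def tri(*l):
    A=np.zeros((3,3));b=np.zeros(3)
    for o,r in l: M=np.eye(3)-np.outer(r,r);A+=M;b+=M@o
    return np.linalg.solve(A,b)
print('barreltop',tri(ray('scene0',237,171),ray('side0',294,162)))
print('unit corner tri',tri(ray('scene0',331,337),ray('side0',257,292)))
for a,b in (('scene0',(210,150,290,210)),('side0',(250,140,340,220))):
    im=cv2.imread(f'pics/{a}.png'); x0,y0,x1,y1=b; cv2.imwrite(f'pics/c_{a}.png',cv2.resize(im[y0:y1,x0:x1],None,fx=5,fy=5,interpolation=cv2.INTER_CUBIC))
a=cv2.imread('pics/c_scene0.png');b=cv2.imread('pics/c_side0.png')
c=np.zeros((400,800,3),np.uint8); c[:300,:400]=a; c[:400,400:]=b[:400,:400]; cv2.imwrite('pics/col.png',c)
E
```

```text
handle [[0.554 0.236 0.084]
 [0.551 0.373 0.084]]
handle side [[0.55  0.24  0.084]
 [0.547 0.373 0.084]]
front top [[0.601 0.116 0.107]
 [0.593 0.434 0.107]]
unit top [[0.625 0.118 0.117]
 [0.891 0.122 0.117]] [[0.88  0.126 0.117]
 [0.623 0.138 0.117]
 [0.861 0.506 0.117]
 [0.593 0.5   0.117]]
screwdriver [[0.373 0.017 0.01 ]
 [0.347 0.198 0.01 ]] [[0.374 0.006 0.01 ]
 [0.347 0.203 0.01 ]]
mat [[ 0.367 -0.413  0.003]
 [ 0.531 -0.424  0.003]
 [ 0.4    0.046  0.003]
 [ 0.559  0.012  0.003]]
A [ 0.542 -0.377  0.413 -0.377] 0.1286437947181018 -0.3750075304535011
B [ 0.546 -0.288  0.413 -0.293] 0.1325117544766804 2.0263994926844946
C [ 0.365 -0.204  0.496 -0.201] 0.1312760311806413 -178.92185421610944
D [ 0.545 -0.105  0.426 -0.115] 0.11951984249647957 4.968628418899722
E [ 0.384 -0.007  0.516 -0.027] 0.13354685196645075 171.33760979391874
barreltop [ 0.643 -0.275  0.258]
unit corner tri [0.627 0.119 0.112]
```

View pics/col.png

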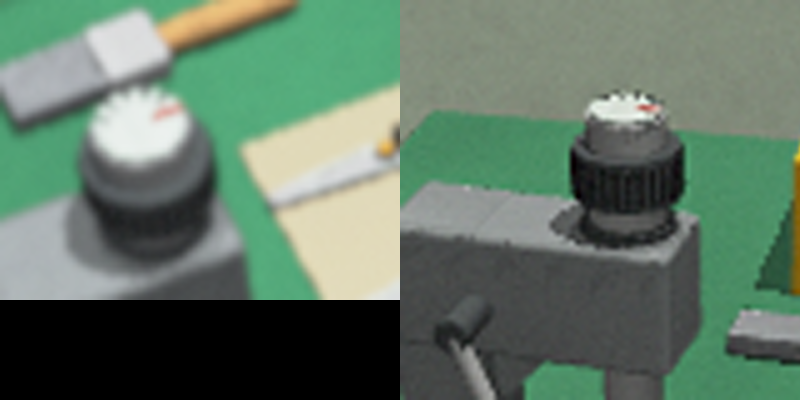

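The collar's white line is hidden from here; the red zero mark is at the barrel top, facing the robot. I'll set out and look from above the mat on the way.

Emit:
play_rows([
  {"claw":-1,"linear":[0.016,0.023,0.0105],"turn":[0,0,4.6]},
  {"claw":-1,"linear":[0.016,0.023,0.0105],"turn":[0,0,4.6]},
  {"claw":-1,"linear":[0.016,0.023,0.0105],"turn":[0,0,4.6]},
  {"claw":-1,"linear":[0.016,0.023,0.0105],"turn":[0,0,4.6]},
  {"claw":-1,"linear":[0.016,0.023,0.0105],"turn":[0,0,4.6]},
  {"claw":-1,"linear":[0.016,0.023,0.0105],"turn":[0,0,4.6]},
  {"claw":-1,"linear":[0.016,0.023,0.0105],"turn":[0,0,4.6]},
  {"claw":-1,"linear":[0.016,0.023,0.0105],"turn":[0,0,4.6]},
  {"claw":-1,"linear":[0.016,0.023,0.0105],"turn":[0,0,4.6]},
  {"claw":-1,"linear":[0.016,0.023,0.0105],"turn":[0,0,4.6]},
  {"claw":-1,"linear":[0.016,0.023,0.0105],"turn":[0,0,4.6]},
  {"claw":-1,"linear":[0.016,0.023,0.0105],"turn":[0,0,4.6]},
  {"claw":-1,"linear":[0.016,0.023,0.0105],"turn":[0,0,4.6]},
  {"claw":-1,"linear":[0.016,0.023,0.0105],"turn":[0,0,4.6]},
  {"claw":-1,"linear":[0.016,0.023,0.0105],"turn":[0,0,4.6]},
  {"claw":-1,"linear":[0.016,0.023,0.0105],"turn":[0,0,3.7]},
  {"claw":-1,"linear":[0,0,0],"turn":[0,0,0]},
])

```text
time_s: 1.52
eef_pos: [0.4368, -0.2018, 0.4008]
orientation: [2.213, 2.228, 0.004]
force: [0.3, 0.4, 0.5]
width: 0.0853
finger_force: 0.0
```

```bash
python3 - <<'E'
from h import *
np.set_printoptions(precision=3,suppress=True)
s=snap('wrist','w1'); o=robot.observe(); print(o['eef_pos'],o['orientation'],o['joint_pos']); print(s['pose'])
E
```

```text
[ 0.436 -0.203  0.4  ] [2.217 2.225 0.001] [-0.437  0.071  0.035  1.534  0.     1.13 ]
[[ 1.     0.007  0.005  0.435]
 [ 0.008 -0.949 -0.317 -0.121]
 [ 0.003  0.317 -0.949  0.544]
 [ 0.     0.     0.     1.   ]]
```

View pics/w1.png

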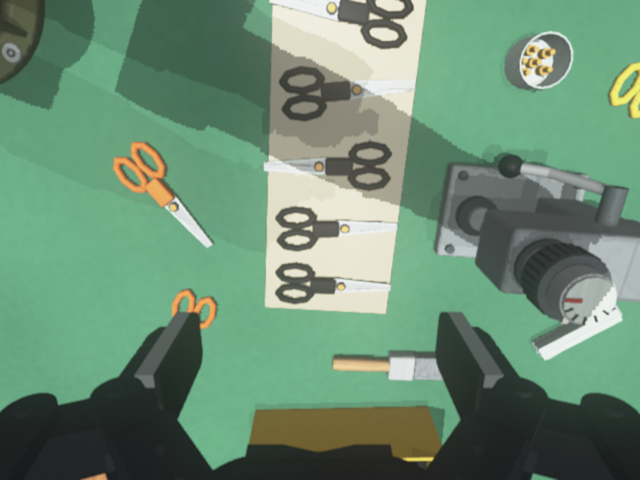

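The wrist view is clear. The shanks, from the bottom up, are at (323,286), (327,229), (341,166), (335,91) and (352,10). C and E point towards the robot. The red line at (573,300) is visible on the press.

```bash
python3 - <<'E'
from h import *
np.set_printoptions(precision=3,suppress=True)
for n,t,b,s in [('A',(390,288),(276,284),(323,286)),('B',(397,230),(276,229),(327,229)),('C',(265,167),(391,165),(341,166)),('D',(413,88),(280,95),(335,91)),('E',(272,3),(413,22),(352,10))]:
    p=px('w1',[t,b,s],.008); d=p[0]-p[1]; L=np.linalg.norm(d); m=p[1]+d*77/167; print(n,'L',L,'mid',m[:2],'shankcentre',(p[2]+d/L*.008)[:2],'ang',np.degrees(np.arctan2(d[1],d[0])))
print('collar/barrel top',px('w1',[(590,298)],.258))
E
```

```text
A L 0.16427378302292597 mid [ 0.454 -0.38 ] shankcentre [ 0.453 -0.38 ] ang -1.8235023887015631
B L 0.1662087959302777 mid [ 0.457 -0.294] shankcentre [ 0.458 -0.294] ang -0.08243977981438075
C L 0.16455967207415637 mid [ 0.456 -0.207] shankcentre [ 0.459 -0.207] ang -178.64864860900445
D L 0.1643391473108534 mid [ 0.465 -0.116] shankcentre [ 0.465 -0.114] ang 3.321922255489307
E L 0.16625233249685872 mid [ 0.471 -0.029] shankcentre [ 0.467 -0.024] ang 173.6440089618686
collar/barrel top [[ 0.649 -0.268  0.258]]
```

Emit:
play_rows([
  {"claw":0.43,"linear":[0.0063,0.0282,-0.011],"turn":[0,0,1.4]},
  {"claw":0.43,"linear":[0.0063,0.0282,-0.011],"turn":[0,0,0]},
  {"claw":0.43,"linear":[0.0063,0.0282,-0.011],"turn":[0,0,0]},
  {"claw":0.43,"linear":[0.0063,0.0282,-0.011],"turn":[0,0,0]},
  {"claw":0.43,"linear":[0.0063,0.0282,-0.011],"turn":[0,0,0]},
  {"claw":0.43,"linear":[0.0063,0.0282,-0.011],"turn":[0,0,0]},
  {"claw":0.43,"linear":[0.0063,0.0282,-0.011],"turn":[0,0,0]},
  {"claw":0.43,"linear":[0.0063,0.0282,-0.011],"turn":[0,0,0]},
  {"claw":0.43,"linear":[0.0063,0.0282,-0.011],"turn":[0,0,0]},
  {"claw":0.43,"linear":[0.0063,0.0282,-0.011],"turn":[0,0,0]},
  {"claw":0.43,"linear":[0.0063,0.0282,-0.011],"turn":[0,0,0]},
  {"claw":0.43,"linear":[0.0063,0.0282,-0.011],"turn":[0,0,0]},
  {"claw":0.43,"linear":[0.0063,0.0282,-0.011],"turn":[0,0,0]},
  {"claw":0.43,"linear":[0.0063,0.0282,-0.011],"turn":[0,0,0]},
  {"claw":0.43,"linear":[0.0063,0.0282,-0.011],"turn":[0,0,0]},
  {"claw":0.43,"linear":[0.0063,0.0282,-0.011],"turn":[0,0,0]},
  {"claw":0.43,"linear":[0.0063,0.0282,-0.011],"turn":[0,0,0]},
  {"claw":0.43,"linear":[0.0063,0.0282,-0.011],"turn":[0,0,0]},
  {"claw":0.43,"linear":[0,0,0],"turn":[0,0,0]},
  {"claw":0.43,"linear":[0,0,0],"turn":[0,0,0]},
])

```text
time_s: 3.23
eef_pos: [0.5471, 0.3024, 0.1992]
orientation: [-2.193, -2.248, 0.005]
force: [-0.1, -0.7, 0.0]
width: 0.0241
finger_force: 0.0
```

```bash
python3 - <<'E'
from h import *
np.set_printoptions(precision=3,suppress=True)
s=snap('wrist','w2'); o=robot.observe(); print(o['eef_pos'],o['orientation'],o['joint_pos'],o['width']); 
E
```

```text
[0.547 0.302 0.2  ] [-2.195 -2.248  0.004] [ 0.504  0.376 -0.031  1.166 -0.001  2.051] 0.024709517829521806
```

View pics/w2.png

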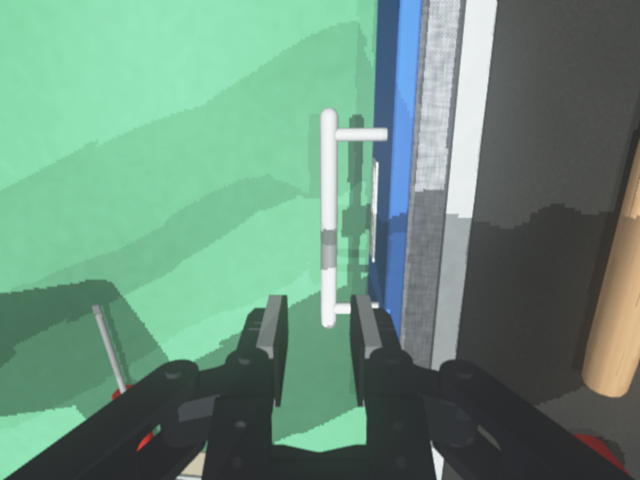

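The bar is seen from (329,110) to (328,325), nearly parallel to the fingers' faces.

```bash
python3 - <<'E'
from h import *
np.set_printoptions(precision=4,suppress=True)
print(px('w2',[(329,112),(328,323)],.087)); print('front top',px('w2',[(420,2),(402,300)],.107),'unit top',px('w2',[(464,2),(436,400)],.117))
E
```

```text
[[0.5507 0.3741 0.087 ]
 [0.555  0.2305 0.087 ]]
front top [[0.5947 0.4298 0.107 ]
 [0.601  0.2606 0.107 ]] unit top [[0.614  0.4284 0.117 ]
 [0.6282 0.1917 0.117 ]]
```

Emit:
play_rows([
  {"claw":0.43,"linear":[0.006,0,-0.0225],"turn":[0,0,0.5]},
  {"claw":0.43,"linear":[0,0,-0.0225],"turn":[0,0,0]},
  {"claw":0.43,"linear":[0,0,-0.0225],"turn":[0,0,0]},
  {"claw":0.43,"linear":[0,0,-0.0225],"turn":[0,0,0]},
  {"claw":0.43,"linear":[0,0,-0.0225],"turn":[0,0,0]},
  {"claw":0.43,"linear":[0,0,-0.0225],"turn":[0,0,0]},
  {"claw":0.43,"linear":[0,0,0],"turn":[0,0,0]},
  {"claw":1,"linear":[0,0,0],"turn":[0,0,0]},
  {"claw":1,"linear":[0,0,0],"turn":[0,0,0]},
  {"claw":1,"linear":[0,0,0],"turn":[0,0,0]},
  {"claw":1,"linear":[0,0,0],"turn":[0,0,0]},
  {"claw":1,"linear":[-0.01,-0.0003,0],"turn":[0,0,0]},
  {"claw":1,"linear":[-0.01,-0.0003,0],"turn":[0,0,0]},
  {"claw":1,"linear":[-0.01,-0.0003,0],"turn":[0,0,0]},
])

```text
time_s: 4.45
eef_pos: [0.5245, 0.3, 0.0668]
orientation: [2.184, 2.253, -0.001]
force: [2.0, -6.6, 2.0]
width: 0.0089
finger_force: 60.1
```

Emit:
play_rows([
  {"claw":1,"linear":[-0.012,-0.0004,0],"turn":[0,0,0]},
  {"claw":1,"linear":[-0.012,-0.0004,0],"turn":[0,0,0]},
  {"claw":1,"linear":[-0.012,-0.0004,0],"turn":[0,0,0]},
  {"claw":1,"linear":[-0.012,-0.0004,0],"turn":[0,0,0]},
  {"claw":1,"linear":[-0.012,-0.0004,0],"turn":[0,0,0]},
  {"claw":1,"linear":[-0.012,-0.0004,0],"turn":[0,0,0]},
  {"claw":1,"linear":[-0.012,-0.0004,0],"turn":[0,0,0]},
  {"claw":1,"linear":[-0.012,-0.0004,0],"turn":[0,0,0]},
  {"claw":1,"linear":[-0.012,-0.0004,0],"turn":[0,0,0]},
  {"claw":1,"linear":[-0.012,-0.0004,0],"turn":[0,0,0]},
  {"claw":1,"linear":[-0.012,-0.0004,0],"turn":[0,0,0]},
  {"claw":1,"linear":[-0.012,-0.0004,0],"turn":[0,0,0]},
  {"claw":1,"linear":[-0.008,-0.0004,0],"turn":[0,0,0]},
  {"claw":1,"linear":[0,0,0],"turn":[0,0,0]},
])

```text
time_s: 5.62
eef_pos: [0.3702, 0.2951, 0.0667]
orientation: [2.183, 2.257, -0.003]
force: [-0.9, -4.9, 3.7]
width: 0.0092
finger_force: 60.5
```

Emit:
play_rows([
  {"claw":1,"linear":[-0.004,-0.0001,0],"turn":[0,0,0]},
  {"claw":1,"linear":[-0.004,-0.0001,0],"turn":[0,0,0]},
  {"claw":1,"linear":[0,0,0],"turn":[0,0,0]},
])

```text
time_s: 5.87
eef_pos: [0.368, 0.2951, 0.0668]
orientation: [2.18, 2.249, 0.006]
force: [14.5, -6.5, -9.6]
width: 0.0091
finger_force: 59.4
```

Emit:
play_rows([
  {"claw":1,"linear":[0.005,0,0],"turn":[0,0,0]},
  {"claw":0.43,"linear":[0,0,0],"turn":[0,0,0]},
  {"claw":0.43,"linear":[0,0,0],"turn":[0,0,0]},
  {"claw":0.43,"linear":[0,0,0],"turn":[0,0,0]},
  {"claw":0.43,"linear":[0,0,0.02],"turn":[0,0,0]},
  {"claw":0.43,"linear":[0,0,0.025],"turn":[0,0,0]},
  {"claw":0.43,"linear":[0,0,0.025],"turn":[0,0,0]},
  {"claw":0.43,"linear":[0,0,0.025],"turn":[0,0,6.5]},
  {"claw":0.43,"linear":[0.005,0,0.025],"turn":[0,0,6.5]},
  {"claw":0.43,"linear":[0.005,0,0.025],"turn":[0,0,6.5]},
  {"claw":0.43,"linear":[0.005,0,0.025],"turn":[0,0,6.5]},
  {"claw":-1,"linear":[0.005,0,0.025],"turn":[0,0,6.5]},
  {"claw":-1,"linear":[0.005,0,0.025],"turn":[0,0,6.5]},
  {"claw":-1,"linear":[0.005,0,0.02],"turn":[0,0,6.5]},
  {"claw":-1,"linear":[0.005,0,0.02],"turn":[0,0,6.5]},
  {"claw":-1,"linear":[0.005,0,0.02],"turn":[0,0,6.5]},
  {"claw":-1,"linear":[0.005,0,0.02],"turn":[0,0,6.5]},
  {"claw":-1,"linear":[0,0,0],"turn":[0,0,6.5]},
  {"claw":-1,"linear":[0,0,0],"turn":[0,0,6.5]},
  {"claw":-1,"linear":[0,0,0],"turn":[0,0,5]},
])

```text
time_s: 7.53
eef_pos: [0.4138, 0.2969, 0.3669]
orientation: [0.131, 3.138, 0.002]
force: [0.3, -0.3, -0.6]
width: 0.0854
finger_force: 0.0
```

```bash
python3 - <<'E'
from h import *
np.set_printoptions(precision=3,suppress=True)
s=snap('wrist','w3'); o=robot.observe(); print(o['eef_pos'],o['orientation'],o['joint_pos'],o['width']); 
E
```

```text
[0.414 0.297 0.367] [0.126 3.139 0.001] [0.622 0.12  0.015 1.465 0.001 0.703] 0.08570970335023427
```

View pics/w3.png

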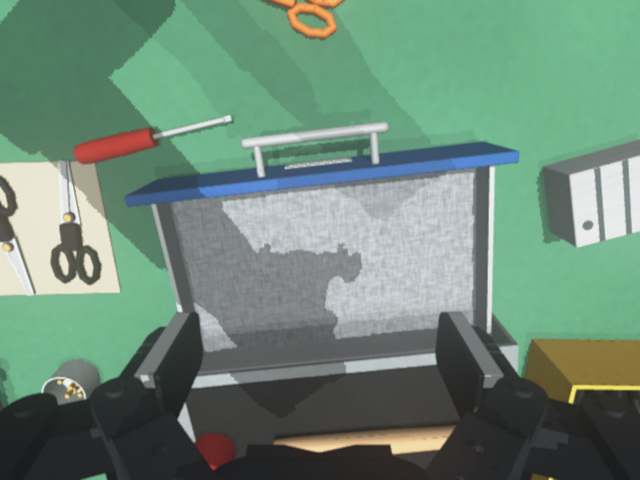

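```bash
python3 - <<'E'
from h import *
np.set_printoptions(precision=3,suppress=True)
print('walltop L',px('w3',[(158,208),(182,310)],.069),'R',px('w3',[(492,168),(491,333)],.069))
print('front top back edge',px('w3',[(127,205),(517,160)],.107),'far edge',px('w3',[(127,195),(516,149)],.107))
print('handle',px('w3',[(245,143),(385,127)],.089))
print('floor front corners',px('w3',[(172,203),(474,168)],.029))
print('unit edge',px('w3',[(190,388),(518,350)],.117))
# model check
yaw=np.radians(2); R=np.array([[np.cos(yaw),-np.sin(yaw)],[np.sin(yaw),np.cos(yaw)]])
E
```

```text
walltop L [[0.435 0.116 0.069]
 [0.564 0.119 0.069]] R [[0.421 0.484 0.069]
 [0.627 0.493 0.069]]
front top back edge [[0.421 0.102 0.107]
 [0.408 0.492 0.107]] far edge [[0.411 0.104 0.107]
 [0.397 0.49  0.107]]
handle [[0.371 0.226 0.089]
 [0.367 0.367 0.089]]
floor front corners [[0.44  0.117 0.029]
 [0.427 0.479 0.029]]
unit edge [[0.639 0.129 0.117]
 [0.619 0.504 0.117]]
```

The drawer is fully out and empty. The front's inner edge is at row ~200, with the walls at columns ~160 and ~490. Floor centre is about (0.527, 0.302) with a yaw of about 2°. Next are the shears, and I'll write a detector so each grasp can be checked without viewing pictures.

Emit:
play_rows([
  {"claw":-0.2,"linear":[0.0042,-0.025,-0.008],"turn":[0,0,-1.8]},
  {"claw":-0.2,"linear":[0.0042,-0.025,-0.008],"turn":[0,0,0]},
  {"claw":-0.2,"linear":[0.0042,-0.025,-0.008],"turn":[0,0,0]},
  {"claw":-0.2,"linear":[0.0042,-0.025,-0.008],"turn":[0,0,0]},
  {"claw":-0.2,"linear":[0.0042,-0.025,-0.008],"turn":[0,0,0]},
  {"claw":-0.2,"linear":[0.0042,-0.025,-0.008],"turn":[0,0,0]},
  {"claw":-0.2,"linear":[0.0042,-0.025,-0.008],"turn":[0,0,0]},
  {"claw":-0.2,"linear":[0.0042,-0.025,-0.008],"turn":[0,0,0]},
  {"claw":-0.2,"linear":[0.0042,-0.025,-0.008],"turn":[0,0,0]},
  {"claw":-0.2,"linear":[0.0042,-0.025,-0.008],"turn":[0,0,0]},
  {"claw":-0.2,"linear":[0.0042,-0.025,-0.008],"turn":[0,0,0]},
  {"claw":-0.2,"linear":[0.0042,-0.025,-0.008],"turn":[0,0,0]},
  {"claw":-0.2,"linear":[0.0042,-0.024,-0.008],"turn":[0,0,0]},
  {"claw":-0.2,"linear":[0,0,0],"turn":[0,0,0]},
])

```text
time_s: 8.75
eef_pos: [0.468, -0.0304, 0.2608]
orientation: [-0.198, -3.134, 0.002]
force: [-0.6, -0.4, 0.1]
width: 0.0511
finger_force: 0.0
```

```bash
cat > det.py <<'E'
import sys
from h import *
def det(cam='wrist',f='tmp',z0=.003,box=(.34,.60,-.47,.06)):
    """black handle blobs, rectified to a 1 mm/px top view at grip height"""
    s=snap(cam,f); im=s['color']
    S=1000; x0,x1,y0,y1=box; w,h=int((x1-x0)*S),int((y1-y0)*S)
    q=proj(f,[[x0,y0,z0+.005],[x1,y0,z0+.005],[x1,y1,z0+.005],[x0,y1,z0+.005]]).astype(np.float32)
    H=cv2.getPerspectiveTransform(q,np.float32([[0,0],[w,0],[w,h],[0,h]]))
    t=cv2.warpPerspective(im,H,(w,h),borderValue=(255,255,255))
    cv2.imwrite(f'pics/{f}_top.png',cv2.cvtColor(t,cv2.COLOR_RGB2BGR)[::-1])
    m=(t.max(2)<75).astype(np.uint8); m=cv2.morphologyEx(m,cv2.MORPH_CLOSE,np.ones((5,5)))
    out=[]
    for c in cv2.findContours(m,cv2.RETR_EXTERNAL,cv2.CHAIN_APPROX_NONE)[0]:
        c=c[:,0].astype(float)
        if len(c)<60: continue
        (cx,cy),(a,b),_=r=cv2.minAreaRect(c.astype(np.float32))
        if not(75<max(a,b)<100 and 50<min(a,b)<80): continue
        P=cv2.boxPoints(r); e=P[1]-P[0]; e2=P[2]-P[1]
        d=(e if np.linalg.norm(e)>np.linalg.norm(e2) else e2); d/=np.linalg.norm(d); n=np.array([-d[1],d[0]])
        u=(c-[cx,cy])@d; v=(c-[cx,cy])@n
        if np.ptp(v[u>25])>np.ptp(v[u<-25]): d=-d; u=-u
        # shank line: points between shank front and bows
        sel=u>u.max()-25; v=(c-[cx,cy])@np.array([-d[1],d[0]])
        off=(v[sel].max()+v[sel].min())/2
        mid=np.array([cx,cy])+d*(u.max()-10)+np.array([-d[1],d[0]])*off
        out.append((mid[0]/S+x0,mid[1]/S+y0,np.degrees(np.arctan2(d[1],d[0])),max(a,b),min(a,b)))
    return out
if __name__=='__main__':
    np.set_printoptions(precision=3,suppress=True)
    f=sys.argv[2]
    kw={} if len(sys.argv)<4 else dict(z0=.029,box=(.42,.62,.11,.50))
    for r in det(sys.argv[1],f,**kw): print(np.array(r))
    o=robot.observe(); a=o['orientation']; print(o['eef_pos'],'psi',np.degrees(2*np.arctan2(a[1],a[0]))-90,o['width'],o['finger_force'],'t',o['time_s'],np.round(o['joint_pos'],2))
E
python3 det.py wrist w4; python3 det.py scene s4
```

```text
[   0.469   -0.027 -180.      85.      61.   ]
[ 0.468 -0.029  0.261] psi -277.1848830502503 0.050757560556031776 0.0 t 8.8 [-0.06  0.06 -0.29  1.22  0.    0.06]
[  0.465  -0.025 170.838  87.196  58.534]
[ 0.465 -0.114 -3.094 83.743 52.221]
[ 0.468 -0.028  0.262] psi -277.0904377511156 0.0510643412781247 0.0 t 8.85 [-0.06  0.06 -0.29  1.22  0.    0.06]
```

Emit:
play_rows([
  {"claw":-0.2,"linear":[0,0.001,-0.025],"turn":[0,0,0.5]},
  {"claw":-0.2,"linear":[0,0.001,-0.025],"turn":[0,0,0]},
  {"claw":-0.2,"linear":[0,0,-0.025],"turn":[0,0,0]},
  {"claw":-0.2,"linear":[0,0,-0.025],"turn":[0,0,0]},
  {"claw":-0.2,"linear":[0,0,-0.025],"turn":[0,0,0]},
  {"claw":-0.2,"linear":[0,0,-0.025],"turn":[0,0,0]},
  {"claw":-0.2,"linear":[0,0,-0.025],"turn":[0,0,0]},
  {"claw":-0.2,"linear":[0,0,-0.025],"turn":[0,0,0]},
  {"claw":-0.2,"linear":[0,0,-0.025],"turn":[0,0,0]},
  {"claw":-0.2,"linear":[0,0,-0.02],"turn":[0,0,0]},
  {"claw":-0.2,"linear":[0,0,-0.01],"turn":[0,0,0]},
  {"claw":-0.2,"linear":[0,0,0],"turn":[0,0,0]},
  {"claw":1,"linear":[0,0,0],"turn":[0,0,0]},
  {"claw":1,"linear":[0,0,0],"turn":[0,0,0]},
  {"claw":1,"linear":[0,0,0],"turn":[0,0,0]},
  {"claw":1,"linear":[0,0,0],"turn":[0,0,0]},
  {"claw":1,"linear":[0,0,0.01],"turn":[0,0,0]},
  {"claw":1,"linear":[0,0,0.02],"turn":[0,0,0]},
  {"claw":1,"linear":[0,0,0.025],"turn":[0,0,0]},
  {"claw":1,"linear":[0,0,0.025],"turn":[0,0,0]},
])

```text
time_s: 10.52
eef_pos: [0.4679, -0.0256, 0.089]
orientation: [-0.176, -3.136, 0.0]
force: [-0.4, 0.5, -2.1]
width: 0.02
finger_force: 59.0
```

Emit:
play_rows([
  {"claw":1,"linear":[0,0,0.024],"turn":[0,0,6.5]},
  {"claw":1,"linear":[0,0,0.024],"turn":[0,0,6.5]},
  {"claw":1,"linear":[0,0,0.024],"turn":[0,0,6.5]},
  {"claw":1,"linear":[0,0,0.024],"turn":[0,0,6.5]},
  {"claw":1,"linear":[0,0,0.024],"turn":[0,0,6.5]},
  {"claw":1,"linear":[0.0035,0.0125,0],"turn":[0,0,6.5]},
  {"claw":1,"linear":[0.0035,0.0125,0],"turn":[0,0,6.5]},
  {"claw":1,"linear":[0.0035,0.0125,0],"turn":[0,0,6.5]},
  {"claw":1,"linear":[0.0035,0.0125,0],"turn":[0,0,6.5]},
  {"claw":1,"linear":[0.0035,0.0125,0],"turn":[0,0,6.5]},
  {"claw":1,"linear":[0.0035,0.0125,0],"turn":[0,0,6.5]},
  {"claw":1,"linear":[0.0035,0.0125,0],"turn":[0,0,6.5]},
  {"claw":1,"linear":[0.0035,0.0125,0],"turn":[0,0,6.5]},
  {"claw":1,"linear":[0.0035,0.0125,0],"turn":[0,0,6.5]},
  {"claw":1,"linear":[0.0035,0.0125,0],"turn":[0,0,6.5]},
  {"claw":1,"linear":[0.0035,0.0125,0],"turn":[0,0,6.5]},
  {"claw":1,"linear":[0.0035,0.0125,0],"turn":[0,0,6.5]},
  {"claw":1,"linear":[0.0035,0.0125,0],"turn":[0,0,6.5]},
  {"claw":1,"linear":[0.0035,0.0125,0],"turn":[0,0,6.5]},
  {"claw":1,"linear":[0.0035,0.0125,0],"turn":[0,0,6.5]},
])

```text
time_s: 12.18
eef_pos: [0.5208, 0.1624, 0.2085]
orientation: [-2.772, 1.477, -0.001]
force: [-0.2, -0.0, -1.1]
width: 0.0201
finger_force: 59.0
```

Emit:
play_rows([
  {"claw":1,"linear":[0,0,0],"turn":[0,0,6.5]},
  {"claw":1,"linear":[0,0,0],"turn":[0,0,6.5]},
  {"claw":1,"linear":[0,0,0],"turn":[0,0,6.5]},
  {"claw":1,"linear":[0,0,0],"turn":[0,0,6.5]},
  {"claw":1,"linear":[0,0,0],"turn":[0,0,6.5]},
  {"claw":1,"linear":[0,0,0],"turn":[0,0,6.5]},
  {"claw":1,"linear":[0,0,0],"turn":[0,0,6.5]},
  {"claw":1,"linear":[0,0,0],"turn":[0,0,6.5]},
  {"claw":1,"linear":[0,0,0],"turn":[0,0,6.5]},
  {"claw":1,"linear":[0,0,0],"turn":[0,0,0]},
])

```text
time_s: 13.02
eef_pos: [0.5207, 0.1618, 0.2084]
orientation: [-3.141, -0.061, -0.001]
force: [0.0, -0.2, -1.5]
width: 0.0199
finger_force: 59.0
```

```bash
python3 det.py wrist w5; python3 det.py scene s5
```

```text
[0.521 0.162 0.208] psi -448.045678057148 0.019960054231621893 59.01393949985504 t 13.0667 [ 0.3   0.22 -0.22  1.13 -0.   -2.87]
[0.521 0.162 0.208] psi -448.102516275465 0.01998277466108284 59.01217818260193 t 13.1167 [ 0.3   0.22 -0.22  1.13 -0.   -2.87]
```

View pics/w5.png

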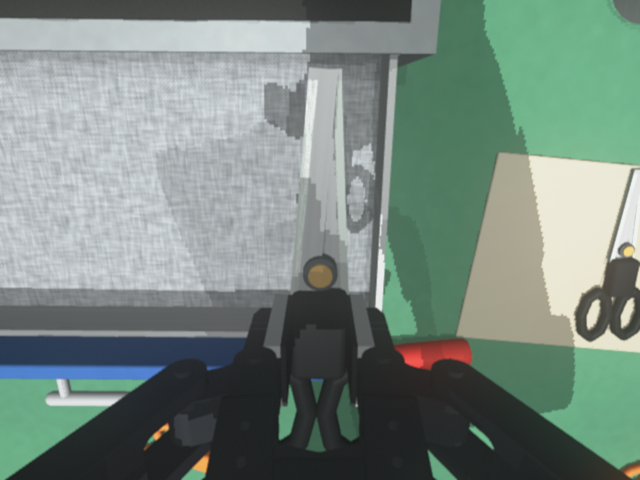

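The pair is held squarely, blades to the back, with the tip at (325,70) inside the right wall. Setting it down.

Emit:
play_rows([
  {"claw":1,"linear":[0,0,-0.024],"turn":[0,0,0]},
  {"claw":1,"linear":[0,0,-0.024],"turn":[0,0,0]},
  {"claw":1,"linear":[0,0,-0.024],"turn":[0,0,0]},
  {"claw":1,"linear":[0,0,-0.024],"turn":[0,0,0]},
  {"claw":1,"linear":[0,0,-0.024],"turn":[0,0,0]},
  {"claw":1,"linear":[0,0,-0.024],"turn":[0,0,0]},
  {"claw":1,"linear":[0,0,-0.02],"turn":[0,0,0]},
  {"claw":1,"linear":[0,0,-0.01],"turn":[0,0,0]},
  {"claw":1,"linear":[0,0,0],"turn":[0,0,0]},
  {"claw":0.3,"linear":[0,0,0],"turn":[0,0,0]},
  {"claw":0.3,"linear":[0,0,0],"turn":[0,0,0]},
  {"claw":0.3,"linear":[0,0,0],"turn":[0,0,0]},
])

```text
time_s: 14.12
eef_pos: [0.521, 0.162, 0.0338]
orientation: [-3.141, -0.056, -0.001]
force: [0.2, -0.8, -0.2]
width: 0.0295
finger_force: 0.0
```

Emit:
play_rows([
  {"claw":0.3,"linear":[0,0,0.025],"turn":[0,0,0]},
  {"claw":0.3,"linear":[0,0,0.025],"turn":[0,0,0]},
  {"claw":0.3,"linear":[0,0,0.025],"turn":[0,0,0]},
  {"claw":0.3,"linear":[0,0,0.025],"turn":[0,0,-6.5]},
  {"claw":0.3,"linear":[0,0,0.025],"turn":[0,0,-6.5]},
  {"claw":0.3,"linear":[0,0,0.025],"turn":[0,0,-6.5]},
  {"claw":0.3,"linear":[0,0,0.025],"turn":[0,0,-6.5]},
  {"claw":-0.2,"linear":[-0.0043,-0.0213,0],"turn":[0,0,-6.5]},
  {"claw":-0.2,"linear":[-0.0043,-0.0213,0],"turn":[0,0,-6.5]},
  {"claw":-0.2,"linear":[-0.0043,-0.0213,0],"turn":[0,0,-6.5]},
  {"claw":-0.2,"linear":[-0.0043,-0.0213,0],"turn":[0,0,-6.5]},
  {"claw":-0.2,"linear":[-0.0043,-0.0213,0],"turn":[0,0,-6.5]},
  {"claw":-0.2,"linear":[-0.0043,-0.0213,0],"turn":[0,0,-6.5]},
  {"claw":-0.2,"linear":[-0.0043,-0.0213,0],"turn":[0,0,-6.5]},
  {"claw":-0.2,"linear":[-0.0043,-0.0213,0],"turn":[0,0,-6.5]},
  {"claw":-0.2,"linear":[-0.0043,-0.0213,0],"turn":[0,0,-6.5]},
  {"claw":-0.2,"linear":[-0.0043,-0.0213,0],"turn":[0,0,-6.5]},
  {"claw":-0.2,"linear":[-0.0043,-0.0213,0],"turn":[0,0,-6.5]},
  {"claw":-0.2,"linear":[-0.0043,-0.0213,0],"turn":[0,0,-6.5]},
  {"claw":-0.2,"linear":[-0.0043,-0.0213,0],"turn":[0,0,-6.5]},
])

```text
time_s: 15.78
eef_pos: [0.4644, -0.1159, 0.2085]
orientation: [-1.829, 2.554, -0.0]
force: [-0.3, -0.2, 0.0]
width: 0.051
finger_force: 0.0
```

Emit:
play_rows([
  {"claw":-0.2,"linear":[0,0,0],"turn":[0,0,-6.8]},
  {"claw":-0.2,"linear":[0,0,0],"turn":[0,0,-6.8]},
  {"claw":-0.2,"linear":[0,0,0],"turn":[0,0,-6.8]},
  {"claw":-0.2,"linear":[0,0,0],"turn":[0,0,-6.8]},
  {"claw":-0.2,"linear":[0,0,0],"turn":[0,0,-6.8]},
  {"claw":-0.2,"linear":[0,0,0],"turn":[0,0,-6.8]},
  {"claw":-0.2,"linear":[0,0,0],"turn":[0,0,-6.8]},
  {"claw":-0.2,"linear":[0,0,0],"turn":[0,0,-6.8]},
  {"claw":-0.2,"linear":[0,0,0],"turn":[0,0,-6.8]},
  {"claw":-0.2,"linear":[0,0,0],"turn":[0,0,-6.8]},
  {"claw":-0.2,"linear":[0,0,0],"turn":[0,0,0]},
])

```text
time_s: 16.7
eef_pos: [0.4647, -0.1149, 0.2085]
orientation: [0.093, -3.14, -0.0]
force: [0.2, 0.6, 0.6]
width: 0.051
finger_force: 0.0
```

```bash
python3 - <<'E'
s=open('det.py').read()
a=s.index("        P=cv2.boxPoints"); b=s.index("        # shank line")
s=s[:a]+'''        # axis of symmetry from the filled blob's moments: principal axis by best mirror overlap
        M=np.zeros_like(m); cv2.drawContours(M,[c.astype(np.int32)],-1,1,-1)
        ys,xs=np.nonzero(M); g=np.array([xs.mean(),ys.mean()]); best=None
        for th in np.radians(np.arange(0,180,1)):
            d=np.array([np.cos(th),np.sin(th)]); A=np.array([[2*d[0]**2-1,2*d[0]*d[1]],[2*d[0]*d[1],2*d[1]**2-1]])
            W=cv2.warpAffine(M,np.c_[A,g-A@g],(w,h)); sc=(W&M).sum()
            u=(c-g)@d
            if abs(np.ptp(u)-87)<9 and (best is None or sc>best[0]): best=(sc,d)
        if best is None: continue
        d=best[1]; cx,cy=g; n=np.array([-d[1],d[0]])
        u=(c-g)@d; v=(c-g)@n
        if np.ptp(v[u>u.max()-20])>np.ptp(v[u<u.min()+20]): d=-d; u=-u
'''+s[b:]
open('det.py','w').write(s)
E
python3 det.py wrist w6; python3 det.py scene s6
```

```text
[ 0.468 -0.114  5.    88.58  62.569]
[ 0.465 -0.115  0.208] psi 93.70038364215787 0.05129884872756381 0.0 t 16.75 [-0.24  0.1  -0.37  1.1   0.   -0.31]
[ 0.466 -0.113  3.    85.698 60.399]
[ 0.465 -0.115  0.208] psi -266.23408827591913 0.05116322017673855 0.0 t 16.8 [-0.24  0.1  -0.37  1.1   0.   -0.31]
```

Emit:
play_rows([
  {"claw":-0.2,"linear":[0.001,0.001,-0.025],"turn":[0,0,0]},
  {"claw":-0.2,"linear":[0,0,-0.025],"turn":[0,0,0]},
  {"claw":-0.2,"linear":[0,0,-0.025],"turn":[0,0,0]},
  {"claw":-0.2,"linear":[0,0,-0.025],"turn":[0,0,0]},
  {"claw":-0.2,"linear":[0,0,-0.025],"turn":[0,0,0]},
  {"claw":-0.2,"linear":[0,0,-0.025],"turn":[0,0,0]},
  {"claw":-0.2,"linear":[0,0,-0.025],"turn":[0,0,0]},
  {"claw":-0.2,"linear":[0,0,-0.018],"turn":[0,0,0]},
  {"claw":-0.2,"linear":[0,0,-0.009],"turn":[0,0,0]},
  {"claw":-0.2,"linear":[0,0,0],"turn":[0,0,0]},
  {"claw":1,"linear":[0,0,0],"turn":[0,0,0]},
  {"claw":1,"linear":[0,0,0],"turn":[0,0,0]},
  {"claw":1,"linear":[0,0,0],"turn":[0,0,0]},
  {"claw":1,"linear":[0,0,0],"turn":[0,0,0]},
  {"claw":1,"linear":[0,0,0.012],"turn":[0,0,0]},
  {"claw":1,"linear":[0,0,0.025],"turn":[0,0,0]},
  {"claw":1,"linear":[0,0,0.025],"turn":[0,0,0]},
  {"claw":1,"linear":[0,0,0.025],"turn":[0,0,0]},
  {"claw":1,"linear":[0,0,0.025],"turn":[0,0,0]},
  {"claw":1,"linear":[0,0,0.025],"turn":[0,0,0]},
])

```text
time_s: 18.47
eef_pos: [0.4659, -0.114, 0.1452]
orientation: [-0.099, 3.139, -0.0]
force: [0.8, -0.5, -0.4]
width: 0.02
finger_force: 59.1
```

Emit:
play_rows([
  {"claw":1,"linear":[0,0,0.025],"turn":[0,0,-1.8]},
  {"claw":1,"linear":[0,0,0.025],"turn":[0,0,0]},
  {"claw":1,"linear":[0.0037,0.0247,0],"turn":[0,0,0]},
  {"claw":1,"linear":[0.0037,0.0247,0],"turn":[0,0,0]},
  {"claw":1,"linear":[0.0037,0.0247,0],"turn":[0,0,0]},
  {"claw":1,"linear":[0.0037,0.0247,0],"turn":[0,0,0]},
  {"claw":1,"linear":[0.0037,0.0247,0],"turn":[0,0,0]},
  {"claw":1,"linear":[0.0037,0.0247,0],"turn":[0,0,0]},
  {"claw":1,"linear":[0.0037,0.0247,0],"turn":[0,0,0]},
  {"claw":1,"linear":[0.0037,0.0247,0],"turn":[0,0,0]},
  {"claw":1,"linear":[0.0037,0.0247,0],"turn":[0,0,0]},
  {"claw":1,"linear":[0.0037,0.0247,0],"turn":[0,0,0]},
  {"claw":1,"linear":[0.0037,0.0247,0],"turn":[0,0,0]},
  {"claw":1,"linear":[0.0037,0.0247,0],"turn":[0,0,0]},
  {"claw":1,"linear":[0.0037,0.0247,0],"turn":[0,0,0]},
  {"claw":1,"linear":[0.0037,0.0247,0],"turn":[0,0,0]},
  {"claw":1,"linear":[0,0,0],"turn":[0,0,0]},
  {"claw":1,"linear":[0,0,0],"turn":[0,0,0]},
])

```text
time_s: 19.97
eef_pos: [0.5177, 0.2328, 0.1935]
orientation: [-0.053, 3.141, -0.0]
force: [0.2, -0.0, -1.0]
width: 0.02
finger_force: 59.2
```

```bash
python3 det.py wrist w7; python3 det.py scene s7
```

```text
[0.517 0.232 0.193] psi -268.14600373100444 0.01996913282977565 59.250832200050354 t 20.0167 [ 0.42  0.27 -0.19  1.11 -0.    0.39]
[0.517 0.231 0.193] psi -268.2021522455773 0.020221090622789727 59.25171375274658 t 20.0667 [ 0.42  0.27 -0.19  1.11 -0.    0.39]
```

View pics/w7.png

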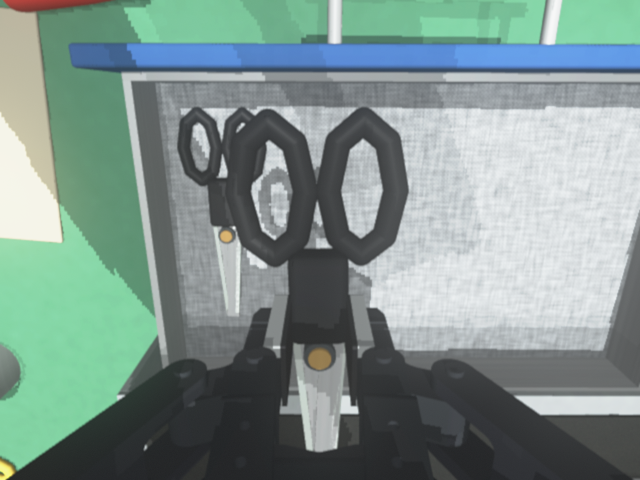

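The first pair lies flat along the right wall at (220,200), and the second is held above its slot with room beside it.

Emit:
play_rows([
  {"claw":1,"linear":[0,0,-0.024],"turn":[0,0,0]},
  {"claw":1,"linear":[0,0,-0.024],"turn":[0,0,0]},
  {"claw":1,"linear":[0,0,-0.024],"turn":[0,0,0]},
  {"claw":1,"linear":[0,0,-0.024],"turn":[0,0,0]},
  {"claw":1,"linear":[0,0,-0.024],"turn":[0,0,0]},
  {"claw":1,"linear":[0,0,-0.019],"turn":[0,0,0]},
  {"claw":1,"linear":[0,0,-0.012],"turn":[0,0,0]},
  {"claw":1,"linear":[0,0,-0.007],"turn":[0,0,0]},
  {"claw":1,"linear":[0,0,0],"turn":[0,0,0]},
  {"claw":0.3,"linear":[0,0,0],"turn":[0,0,0]},
  {"claw":0.3,"linear":[0,0,0],"turn":[0,0,0]},
  {"claw":0.3,"linear":[0,0,0],"turn":[0,0,0]},
  {"claw":0.3,"linear":[0,0,0.02],"turn":[0,0,0]},
  {"claw":0.3,"linear":[0,0,0.025],"turn":[0,0,0]},
  {"claw":0.3,"linear":[0,0,0.025],"turn":[0,0,0]},
  {"claw":0.3,"linear":[0,0,0.025],"turn":[0,0,0]},
  {"claw":0.3,"linear":[0,0,0.025],"turn":[0,0,0]},
  {"claw":0.3,"linear":[0,0,0.025],"turn":[0,0,0]},
  {"claw":0.3,"linear":[0,0,0.025],"turn":[0,0,0]},
])

```text
time_s: 21.65
eef_pos: [0.5177, 0.2318, 0.2073]
orientation: [-0.049, 3.14, 0.001]
force: [-0.6, 0.5, 0.1]
width: 0.0302
finger_force: 0.0
```

```bash
python3 det.py wrist w8 floor;  python3 - <<'E'
from h import *
print('E mid? shank centre',px('w7',[(220,202)],.04), 'floor inner edges: front',px('w7',[(200,105),(600,105)],.029),'left wall top',px('w7',[(135,85),(160,300)],.069))
E
```

```text
[ 0.523  0.161  1.    85.396 62.22 ]
[0.52  0.233 0.213] psi 91.78964428658526 0.030025254067582854 0.0 t 21.7 [ 0.42  0.26 -0.16  1.14  0.    0.39]
E mid? shank centre [[0.51325524 0.15894028 0.04      ]] floor inner edges: front [[0.44501344 0.14494615 0.029     ]
 [0.43496422 0.43130103 0.029     ]] left wall top [[0.43341755 0.1167002  0.069     ]
 [0.58076648 0.11914724 0.069     ]]
```

Emit:
play_rows([
  {"claw":-0.2,"linear":[-0.0036,-0.0258,0],"turn":[0,0,0]},
  {"claw":-0.2,"linear":[-0.0036,-0.0258,0],"turn":[0,0,0]},
  {"claw":-0.2,"linear":[-0.0036,-0.0258,0],"turn":[0,0,0]},
  {"claw":-0.2,"linear":[-0.0036,-0.0258,0],"turn":[0,0,0]},
  {"claw":-0.2,"linear":[-0.0036,-0.0258,0],"turn":[0,0,0]},
  {"claw":-0.2,"linear":[-0.0036,-0.0258,0],"turn":[0,0,0]},
  {"claw":-0.2,"linear":[-0.0036,-0.0258,0],"turn":[0,0,0]},
  {"claw":-0.2,"linear":[-0.0036,-0.0258,0],"turn":[0,0,0]},
  {"claw":-0.2,"linear":[-0.0036,-0.0258,0],"turn":[0,0,0]},
  {"claw":-0.2,"linear":[-0.0036,-0.0258,0],"turn":[0,0,0]},
  {"claw":-0.2,"linear":[-0.0036,-0.0258,0],"turn":[0,0,0]},
  {"claw":-0.2,"linear":[-0.0036,-0.0258,0],"turn":[0,0,0]},
  {"claw":-0.2,"linear":[-0.0036,-0.0258,0],"turn":[0,0,0]},
  {"claw":-0.2,"linear":[-0.0036,-0.0258,0],"turn":[0,0,0]},
  {"claw":-0.2,"linear":[-0.0036,-0.0258,0],"turn":[0,0,0]},
  {"claw":-0.2,"linear":[-0.0036,-0.0258,0],"turn":[0,0,0]},
  {"claw":-0.2,"linear":[-0.0036,-0.0258,0],"turn":[0,0,0]},
  {"claw":-0.2,"linear":[0,0,0],"turn":[0,0,0]},
])

```text
time_s: 23.2
eef_pos: [0.4562, -0.2106, 0.2058]
orientation: [-0.043, 3.14, -0.004]
force: [-0.3, -0.5, -0.5]
width: 0.0511
finger_force: 0.0
```

```bash
python3 det.py wrist w9; python3 det.py scene s9;python3 det.py side d9
```

```text
[   0.456   -0.207 -180.      84.      62.   ]
[ 0.456 -0.209  0.206] psi 91.59103122817595 0.05146585879857847 0.0 t 23.25 [-0.43  0.14 -0.32  1.1  -0.   -0.46]
[   0.448   -0.207 -179.      91.      61.   ]
[ 0.456 -0.207  0.206] psi 91.67401051488397 0.05123912711256848 0.0 t 23.3 [-0.43  0.14 -0.33  1.1   0.   -0.46]
[ 0.463 -0.287 -2.    95.901 68.052]
[ 0.452 -0.373 -7.    85.    72.   ]
[ 0.456 -0.207  0.205] psi 91.74695550329346 0.05097467241331564 0.0 t 23.35 [-0.43  0.14 -0.33  1.1   0.   -0.46]
```

Emit:
play_rows([
  {"claw":-0.2,"linear":[0,0,-0.025],"turn":[0,0,-0.5]},
  {"claw":-0.2,"linear":[0,0,-0.025],"turn":[0,0,0]},
  {"claw":-0.2,"linear":[0,0,-0.025],"turn":[0,0,0]},
  {"claw":-0.2,"linear":[0,0,-0.025],"turn":[0,0,0]},
  {"claw":-0.2,"linear":[0,0,-0.025],"turn":[0,0,0]},
  {"claw":-0.2,"linear":[0,0,-0.025],"turn":[0,0,0]},
  {"claw":-0.2,"linear":[0,0,-0.025],"turn":[0,0,0]},
  {"claw":-0.2,"linear":[0,0,-0.016],"turn":[0,0,0]},
  {"claw":-0.2,"linear":[0,0,-0.008],"turn":[0,0,0]},
  {"claw":-0.2,"linear":[0,0,0],"turn":[0,0,0]},
  {"claw":1,"linear":[0,0,0],"turn":[0,0,0]},
  {"claw":1,"linear":[0,0,0],"turn":[0,0,0]},
  {"claw":1,"linear":[0,0,0],"turn":[0,0,0]},
  {"claw":1,"linear":[0,0,0],"turn":[0,0,0]},
  {"claw":1,"linear":[0,0,0.012],"turn":[0,0,0]},
  {"claw":1,"linear":[0,0,0.025],"turn":[0,0,0]},
  {"claw":1,"linear":[0,0,0.025],"turn":[0,0,0]},
  {"claw":1,"linear":[0,0,0.025],"turn":[0,0,0]},
  {"claw":1,"linear":[0,0,0.025],"turn":[0,0,0]},
  {"claw":1,"linear":[0,0,0.025],"turn":[0,0,0]},
])

```text
time_s: 25.02
eef_pos: [0.4564, -0.2068, 0.1451]
orientation: [-0.035, 3.141, -0.001]
force: [1.0, -0.0, -1.8]
width: 0.0201
finger_force: 59.0
```

Emit:
play_rows([
  {"claw":1,"linear":[0.0032,0.0254,0.025],"turn":[0,0,6.45]},
  {"claw":1,"linear":[0.0032,0.0254,0.025],"turn":[0,0,6.45]},
  {"claw":1,"linear":[0.0032,0.0254,0],"turn":[0,0,6.45]},
  {"claw":1,"linear":[0.0032,0.0254,0],"turn":[0,0,6.45]},
  {"claw":1,"linear":[0.0032,0.0254,0],"turn":[0,0,6.45]},
  {"claw":1,"linear":[0.0032,0.0254,0],"turn":[0,0,6.45]},
  {"claw":1,"linear":[0.0032,0.0254,0],"turn":[0,0,6.45]},
  {"claw":1,"linear":[0.0032,0.0254,0],"turn":[0,0,6.45]},
  {"claw":1,"linear":[0.0032,0.0254,0],"turn":[0,0,6.45]},
  {"claw":1,"linear":[0.0032,0.0254,0],"turn":[0,0,6.45]},
  {"claw":1,"linear":[0.0032,0.0254,0],"turn":[0,0,6.45]},
  {"claw":1,"linear":[0.0032,0.0254,0],"turn":[0,0,6.45]},
  {"claw":1,"linear":[0.0032,0.0254,0],"turn":[0,0,6.45]},
  {"claw":1,"linear":[0.0032,0.0254,0],"turn":[0,0,6.45]},
  {"claw":1,"linear":[0.0032,0.0254,0],"turn":[0,0,6.45]},
  {"claw":1,"linear":[0.0032,0.0254,0],"turn":[0,0,6.45]},
  {"claw":1,"linear":[0.0032,0.0254,0],"turn":[0,0,6.45]},
  {"claw":1,"linear":[0.0032,0.0254,0],"turn":[0,0,6.45]},
  {"claw":1,"linear":[0.0032,0.0254,0],"turn":[0,0,6.45]},
  {"claw":1,"linear":[0.0032,0.0254,0],"turn":[0,0,6.45]},
])

```text
time_s: 26.68
eef_pos: [0.5205, 0.3024, 0.1938]
orientation: [-2.854, 1.312, -0.001]
force: [-0.3, -0.4, -1.8]
width: 0.0201
finger_force: 59.2
```

Emit:
play_rows([
  {"claw":1,"linear":[0,0,0],"turn":[0,0,6.45]},
  {"claw":1,"linear":[0,0,0],"turn":[0,0,6.45]},
  {"claw":1,"linear":[0,0,0],"turn":[0,0,6.45]},
  {"claw":1,"linear":[0,0,0],"turn":[0,0,6.45]},
  {"claw":1,"linear":[0,0,0],"turn":[0,0,6.45]},
  {"claw":1,"linear":[0,0,0],"turn":[0,0,6.45]},
  {"claw":1,"linear":[0,0,0],"turn":[0,0,6.45]},
  {"claw":1,"linear":[0,0,0],"turn":[0,0,6.45]},
  {"claw":1,"linear":[0,0,0],"turn":[0,0,0]},
])

```text
time_s: 27.43
eef_pos: [0.5205, 0.3011, 0.1937]
orientation: [-3.141, -0.056, -0.001]
force: [0.4, 1.1, -2.4]
width: 0.0205
finger_force: 59.2
```

```bash
python3 det.py wrist w10 floor
```

```text
[ 0.522  0.16   0.    84.64  63.237]
[0.521 0.301 0.194] psi -448.24183295027666 0.02030621030403957 59.23180818557739 t 27.4833 [ 0.52  0.33 -0.11  1.13 -0.   -2.65]
```

Emit:
play_rows([
  {"claw":1,"linear":[0,0,-0.024],"turn":[0,0,0]},
  {"claw":1,"linear":[0,0,-0.024],"turn":[0,0,0]},
  {"claw":1,"linear":[0,0,-0.024],"turn":[0,0,0]},
  {"claw":1,"linear":[0,0,-0.024],"turn":[0,0,0]},
  {"claw":1,"linear":[0,0,-0.024],"turn":[0,0,0]},
  {"claw":1,"linear":[0,0,-0.021],"turn":[0,0,0]},
  {"claw":1,"linear":[0,0,-0.012],"turn":[0,0,0]},
  {"claw":1,"linear":[0,0,-0.006],"turn":[0,0,0]},
  {"claw":1,"linear":[0,0,0],"turn":[0,0,0]},
  {"claw":0.3,"linear":[0,0,0],"turn":[0,0,0]},
  {"claw":0.3,"linear":[0,0,0],"turn":[0,0,0]},
  {"claw":0.3,"linear":[0,0,0],"turn":[0,0,0]},
  {"claw":0.3,"linear":[0,0,0.02],"turn":[0,0,0]},
  {"claw":0.3,"linear":[0,0,0.025],"turn":[0,0,0]},
  {"claw":0.3,"linear":[0,0,0.025],"turn":[0,0,0]},
  {"claw":0.3,"linear":[0,0,0.025],"turn":[0,0,0]},
  {"claw":0.3,"linear":[0,0,0.025],"turn":[0,0,-6.4]},
  {"claw":0.3,"linear":[0,0,0.025],"turn":[0,0,-6.4]},
  {"claw":0.3,"linear":[0,0,0.025],"turn":[0,0,-6.4]},
  {"claw":0.3,"linear":[0,0,0],"turn":[0,0,-6.4]},
])

```text
time_s: 29.15
eef_pos: [0.5231, 0.3028, 0.2107]
orientation: [-3.067, 0.653, -0.01]
force: [0.1, 0.7, 0.0]
width: 0.0302
finger_force: 0.0
```

Emit:
play_rows([
  {"claw":-0.2,"linear":[-0.0038,-0.0298,0],"turn":[0,0,-6.5]},
  {"claw":-0.2,"linear":[-0.0038,-0.0298,0],"turn":[0,0,-6.5]},
  {"claw":-0.2,"linear":[-0.0038,-0.0298,0],"turn":[0,0,-6.5]},
  {"claw":-0.2,"linear":[-0.0038,-0.0298,0],"turn":[0,0,-6.5]},
  {"claw":-0.2,"linear":[-0.0038,-0.0298,0],"turn":[0,0,-6.5]},
  {"claw":-0.2,"linear":[-0.0038,-0.0298,0],"turn":[0,0,-6.5]},
  {"claw":-0.2,"linear":[-0.0038,-0.0298,0],"turn":[0,0,-6.5]},
  {"claw":-0.2,"linear":[-0.0038,-0.0298,0],"turn":[0,0,-6.5]},
  {"claw":-0.2,"linear":[-0.0038,-0.0298,0],"turn":[0,0,-6.5]},
  {"claw":-0.2,"linear":[-0.0038,-0.0298,0],"turn":[0,0,-6.5]},
  {"claw":-0.2,"linear":[-0.0038,-0.0298,0],"turn":[0,0,-6.5]},
  {"claw":-0.2,"linear":[-0.0038,-0.0298,0],"turn":[0,0,-6.5]},
  {"claw":-0.2,"linear":[-0.0038,-0.0298,0],"turn":[0,0,-6.5]},
  {"claw":-0.2,"linear":[-0.0038,-0.0298,0],"turn":[0,0,-6.5]},
  {"claw":-0.2,"linear":[-0.0038,-0.0298,0],"turn":[0,0,-6.5]},
  {"claw":-0.2,"linear":[-0.0038,-0.0298,0],"turn":[0,0,-6.5]},
  {"claw":-0.2,"linear":[-0.0038,-0.0298,0],"turn":[0,0,-6.5]},
  {"claw":-0.2,"linear":[0,-0.0298,0],"turn":[0,0,-6.5]},
  {"claw":-0.2,"linear":[0,-0.0298,0],"turn":[0,0,-6.5]},
  {"claw":-0.2,"linear":[0,-0.0298,0],"turn":[0,0,-6.5]},
])

```text
time_s: 30.82
eef_pos: [0.4559, -0.2964, 0.205]
orientation: [-0.705, 3.061, -0.001]
force: [1.2, -0.4, 0.2]
width: 0.0515
finger_force: 0.0
```

Emit:
play_rows([
  {"claw":-0.2,"linear":[0,0,0],"turn":[0,0,-6.5]},
  {"claw":-0.2,"linear":[0,0,0],"turn":[0,0,-6.5]},
  {"claw":-0.2,"linear":[0,0,0],"turn":[0,0,-6.5]},
  {"claw":-0.2,"linear":[0,0,0],"turn":[0,0,-6.5]},
  {"claw":-0.2,"linear":[0,0,0],"turn":[0,0,0]},
  {"claw":-0.2,"linear":[0,0,0],"turn":[0,0,0]},
])

```text
time_s: 31.32
eef_pos: [0.4561, -0.2948, 0.2047]
orientation: [-0.012, 3.141, -0.0]
force: [-0.2, -0.0, -0.4]
width: 0.0514
finger_force: 0.0
```

```bash
python3 det.py wrist w11;python3 det.py scene s11
```

```text
[ 0.456 -0.295  0.205] psi 90.46188848921477 0.051135560125739984 0.0 t 31.3667 [-0.57  0.22 -0.23  1.12  0.   -0.58]
[ 0.456 -0.29   2.    81.046 56.133]
[ 0.45  -0.376 -3.    77.766 53.94 ]
[ 0.456 -0.295  0.205] psi 90.44020057318659 0.05119242200530818 0.0 t 31.4167 [-0.57  0.22 -0.23  1.12  0.   -0.58]
```

Emit:
play_rows([
  {"claw":-0.2,"linear":[0.001,0.003,-0.025],"turn":[0,0,0]},
  {"claw":-0.2,"linear":[0,0,-0.025],"turn":[0,0,0]},
  {"claw":-0.2,"linear":[0,0,-0.025],"turn":[0,0,0]},
  {"claw":-0.2,"linear":[0,0,-0.025],"turn":[0,0,0]},
  {"claw":-0.2,"linear":[0,0,-0.025],"turn":[0,0,0]},
  {"claw":-0.2,"linear":[0,0,-0.025],"turn":[0,0,0]},
  {"claw":-0.2,"linear":[0,0,-0.025],"turn":[0,0,0]},
  {"claw":-0.2,"linear":[0,0,-0.015],"turn":[0,0,0]},
  {"claw":-0.2,"linear":[0,0,-0.008],"turn":[0,0,0]},
  {"claw":-0.2,"linear":[0,0,0],"turn":[0,0,0]},
  {"claw":1,"linear":[0,0,0],"turn":[0,0,0]},
  {"claw":1,"linear":[0,0,0],"turn":[0,0,0]},
  {"claw":1,"linear":[0,0,0],"turn":[0,0,0]},
  {"claw":1,"linear":[0,0,0],"turn":[0,0,0]},
  {"claw":1,"linear":[0,0,0.012],"turn":[0,0,0]},
  {"claw":1,"linear":[0,0,0.025],"turn":[0,0,0]},
  {"claw":1,"linear":[0,0,0.025],"turn":[0,0,0]},
  {"claw":1,"linear":[0,0,0.025],"turn":[0,0,0]},
  {"claw":1,"linear":[0,0,0.025],"turn":[0,0,0]},
  {"claw":1,"linear":[0,0,0.025],"turn":[0,0,0]},
])

```text
time_s: 33.08
eef_pos: [0.4568, -0.2917, 0.145]
orientation: [-0.008, 3.141, -0.001]
force: [-0.0, -0.6, -2.0]
width: 0.0199
finger_force: 59.2
```

Emit:
play_rows([
  {"claw":1,"linear":[0,0.01,0.025],"turn":[0,0,1.5]},
  {"claw":1,"linear":[0,0.02,0.025],"turn":[0,0,0]},
  {"claw":1,"linear":[0.0034,0.0352,0],"turn":[0,0,0]},
  {"claw":1,"linear":[0.0034,0.0352,0],"turn":[0,0,0]},
  {"claw":1,"linear":[0.0034,0.0352,0],"turn":[0,0,0]},
  {"claw":1,"linear":[0.0034,0.0352,0],"turn":[0,0,0]},
  {"claw":1,"linear":[0.0034,0.0352,0],"turn":[0,0,0]},
  {"claw":1,"linear":[0.0034,0.0352,0],"turn":[0,0,0]},
  {"claw":1,"linear":[0.0034,0.0352,0],"turn":[0,0,0]},
  {"claw":1,"linear":[0.0034,0.0352,0],"turn":[0,0,0]},
  {"claw":1,"linear":[0.0034,0.0352,0],"turn":[0,0,0]},
  {"claw":1,"linear":[0.0034,0.0352,0],"turn":[0,0,0]},
  {"claw":1,"linear":[0.0034,0.0352,0],"turn":[0,0,0]},
  {"claw":1,"linear":[0.0034,0.0352,0],"turn":[0,0,0]},
  {"claw":1,"linear":[0.0034,0.0352,0],"turn":[0,0,0]},
  {"claw":1,"linear":[0.0034,0.0352,0],"turn":[0,0,0]},
  {"claw":1,"linear":[0.0034,0.0352,0],"turn":[0,0,0]},
  {"claw":1,"linear":[0.0034,0.0352,0],"turn":[0,0,0]},
  {"claw":1,"linear":[0.0034,0.0352,0],"turn":[0,0,0]},
  {"claw":1,"linear":[0.0034,0.0352,0],"turn":[0,0,0]},
])

```text
time_s: 34.75
eef_pos: [0.5179, 0.3736, 0.1937]
orientation: [-0.05, 3.141, 0.0]
force: [1.3, -0.7, -1.6]
width: 0.02
finger_force: 59.2
```

Emit:
play_rows([
  {"claw":1,"linear":[0,0,0],"turn":[0,0,0]},
  {"claw":1,"linear":[0,0,0],"turn":[0,0,0]},
])

```text
time_s: 34.92
eef_pos: [0.5177, 0.3736, 0.193]
orientation: [0.054, -3.141, 0.0]
force: [0.1, -0.9, -2.1]
width: 0.0203
finger_force: 59.3
```

```bash
python3 det.py wrist w12 floor
```

```text
[0.518 0.372 0.193] psi -268.12918842222484 0.02044944569376038 59.341936111450195 t 34.9667 [ 0.62  0.4  -0.01  1.16 -0.    0.59]
```

View pics/w12.png

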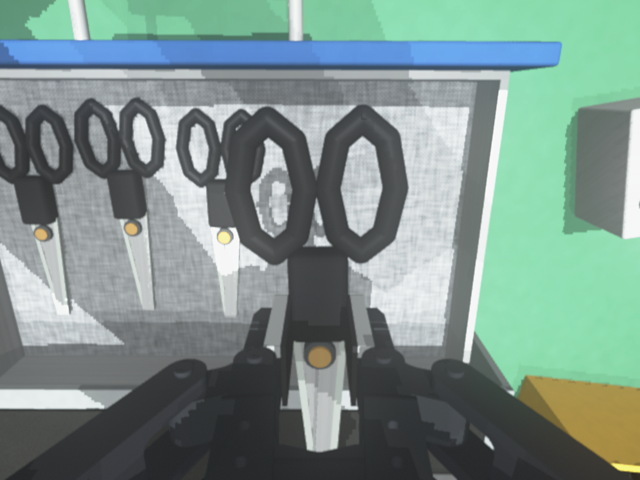

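Three pairs lie flat side by side, blades back, with shanks at (38,200), (127,195) and (218,203). The fourth is above its slot.

Emit:
play_rows([
  {"claw":1,"linear":[0,0,-0.024],"turn":[0,0,0]},
  {"claw":1,"linear":[0,0,-0.024],"turn":[0,0,0]},
  {"claw":1,"linear":[0,0,-0.024],"turn":[0,0,0]},
  {"claw":1,"linear":[0,0,-0.024],"turn":[0,0,0]},
  {"claw":1,"linear":[0,0,-0.024],"turn":[0,0,0]},
  {"claw":1,"linear":[0,0,-0.021],"turn":[0,0,0]},
  {"claw":1,"linear":[0,0,-0.012],"turn":[0,0,0]},
  {"claw":1,"linear":[0,0,-0.006],"turn":[0,0,0]},
  {"claw":1,"linear":[0,0,0],"turn":[0,0,0]},
  {"claw":0.3,"linear":[0,0,0],"turn":[0,0,0]},
  {"claw":0.3,"linear":[0,0,0],"turn":[0,0,0]},
  {"claw":0.3,"linear":[0,0,0],"turn":[0,0,0]},
  {"claw":0.3,"linear":[0,0,0.02],"turn":[0,0,0]},
  {"claw":0.3,"linear":[0,0,0.025],"turn":[0,0,0]},
  {"claw":0.3,"linear":[0,0,0.025],"turn":[0,0,0]},
  {"claw":0.3,"linear":[0,0,0.025],"turn":[0,0,0]},
  {"claw":0.3,"linear":[0,0,0.025],"turn":[0,0,0]},
  {"claw":0.3,"linear":[0,0,0.025],"turn":[0,0,-3.5]},
  {"claw":0.3,"linear":[0,0,0.025],"turn":[0,0,0]},
])

```text
time_s: 36.55
eef_pos: [0.5181, 0.3719, 0.2063]
orientation: [0.05, 3.14, 0.001]
force: [-0.0, -0.1, 0.0]
width: 0.0298
finger_force: 0.0
```

Emit:
play_rows([
  {"claw":-0.2,"linear":[-0.0035,-0.0375,0],"turn":[0,0,0]},
  {"claw":-0.2,"linear":[-0.0035,-0.0375,0],"turn":[0,0,0]},
  {"claw":-0.2,"linear":[-0.0035,-0.0375,0],"turn":[0,0,0]},
  {"claw":-0.2,"linear":[-0.0035,-0.0375,0],"turn":[0,0,0]},
  {"claw":-0.2,"linear":[-0.0035,-0.0375,0],"turn":[0,0,0]},
  {"claw":-0.2,"linear":[-0.0035,-0.0375,0],"turn":[0,0,0]},
  {"claw":-0.2,"linear":[-0.0035,-0.0375,0],"turn":[0,0,0]},
  {"claw":-0.2,"linear":[-0.0035,-0.0375,0],"turn":[0,0,0]},
  {"claw":-0.2,"linear":[-0.0035,-0.0375,0],"turn":[0,0,0]},
  {"claw":-0.2,"linear":[-0.0035,-0.0375,0],"turn":[0,0,0]},
  {"claw":-0.2,"linear":[-0.0035,-0.0375,0],"turn":[0,0,0]},
  {"claw":-0.2,"linear":[-0.0035,-0.0375,0],"turn":[0,0,0]},
  {"claw":-0.2,"linear":[-0.0035,-0.0375,0],"turn":[0,0,0]},
  {"claw":-0.2,"linear":[-0.0035,-0.0375,0],"turn":[0,0,0]},
  {"claw":-0.2,"linear":[-0.0035,-0.0375,0],"turn":[0,0,0]},
  {"claw":-0.2,"linear":[-0.0035,-0.0375,0],"turn":[0,0,0]},
  {"claw":-0.2,"linear":[-0.0035,-0.0375,0],"turn":[0,0,0]},
  {"claw":-0.2,"linear":[-0.0035,-0.0375,0],"turn":[0,0,0]},
  {"claw":-0.2,"linear":[0,-0.0375,0],"turn":[0,0,0]},
  {"claw":-0.2,"linear":[0,-0.0375,0],"turn":[0,0,0]},
])

```text
time_s: 38.22
eef_pos: [0.4548, -0.3802, 0.2051]
orientation: [0.047, 3.14, -0.001]
force: [0.8, -0.2, -0.0]
width: 0.0513
finger_force: 0.0
```

Emit:
play_rows([
  {"claw":-0.2,"linear":[0,0,0],"turn":[0,0,0]},
  {"claw":-0.2,"linear":[0,0,0],"turn":[0,0,0]},
])

```text
time_s: 38.38
eef_pos: [0.4549, -0.3799, 0.2043]
orientation: [0.052, 3.141, -0.0]
force: [-0.0, 0.8, 0.1]
width: 0.0511
finger_force: 0.0
```

```bash
python3 det.py wrist w13;python3 det.py scene s13
```

```text
[ 0.455 -0.378  0.204] psi 88.21575937109859 0.051203413107410646 0.0 t 38.4333 [-0.69  0.31 -0.11  1.15  0.   -0.66]
[ 0.451 -0.377 -4.    78.723 54.936]
[ 0.455 -0.378  0.204] psi -271.7086948724145 0.05148039548499331 0.0 t 38.4833 [-0.69  0.31 -0.12  1.15  0.   -0.66]
```

A is still at (0.453, -0.379). Grasping it.

Emit:
play_rows([
  {"claw":-0.2,"linear":[-0.001,0,-0.025],"turn":[0,0,0]},
  {"claw":-0.2,"linear":[0,0,-0.025],"turn":[0,0,0]},
  {"claw":-0.2,"linear":[0,0,-0.025],"turn":[0,0,0]},
  {"claw":-0.2,"linear":[0,0,-0.025],"turn":[0,0,0]},
  {"claw":-0.2,"linear":[0,0,-0.025],"turn":[0,0,0]},
  {"claw":-0.2,"linear":[0,0,-0.025],"turn":[0,0,0]},
  {"claw":-0.2,"linear":[0,0,-0.025],"turn":[0,0,0]},
  {"claw":-0.2,"linear":[0,0,-0.015],"turn":[0,0,0]},
  {"claw":-0.2,"linear":[0,0,-0.008],"turn":[0,0,0]},
  {"claw":-0.2,"linear":[0,0,0],"turn":[0,0,0]},
  {"claw":1,"linear":[0,0,0],"turn":[0,0,0]},
  {"claw":1,"linear":[0,0,0],"turn":[0,0,0]},
  {"claw":1,"linear":[0,0,0],"turn":[0,0,0]},
  {"claw":1,"linear":[0,0,0],"turn":[0,0,0]},
  {"claw":1,"linear":[0,0,0.012],"turn":[0,0,0]},
  {"claw":1,"linear":[0,0,0.025],"turn":[0,0,0]},
  {"claw":1,"linear":[0,0,0.025],"turn":[0,0,0]},
  {"claw":1,"linear":[0,0,0.025],"turn":[0,0,0]},
  {"claw":1,"linear":[0,0,0.025],"turn":[0,0,0]},
  {"claw":1,"linear":[0,0,0.025],"turn":[0,0,0]},
])

```text
time_s: 40.15
eef_pos: [0.454, -0.3782, 0.1457]
orientation: [0.047, 3.141, -0.001]
force: [0.9, -0.4, -2.0]
width: 0.0198
finger_force: 58.9
```

Emit:
play_rows([
  {"claw":1,"linear":[0,0.01,0.025],"turn":[0,0,1.9]},
  {"claw":1,"linear":[0,0.02,0.025],"turn":[0,0,1.9]},
  {"claw":1,"linear":[0.003,0.036,0],"turn":[0,0,0]},
  {"claw":1,"linear":[0.003,0.036,0],"turn":[0,0,0]},
  {"claw":1,"linear":[0.003,0.036,0],"turn":[0,0,0]},
  {"claw":1,"linear":[0.003,0.036,0],"turn":[0,0,0]},
  {"claw":1,"linear":[0.003,0.036,0],"turn":[0,0,0]},
  {"claw":1,"linear":[0.003,0.036,0],"turn":[0,0,0]},
  {"claw":1,"linear":[0.003,0.036,0],"turn":[0,0,0]},
  {"claw":1,"linear":[0.003,0.036,0],"turn":[0,0,0]},
  {"claw":1,"linear":[0.003,0.036,0],"turn":[0,0,0]},
  {"claw":1,"linear":[0.003,0.036,0],"turn":[0,0,0]},
  {"claw":1,"linear":[0.003,0.036,0],"turn":[0,0,0]},
  {"claw":1,"linear":[0.003,0.036,0],"turn":[0,0,0]},
  {"claw":1,"linear":[0.003,0.036,0],"turn":[0,0,0]},
  {"claw":1,"linear":[0.003,0.036,0],"turn":[0,0,0]},
  {"claw":1,"linear":[0.003,0.036,0],"turn":[0,0,0]},
  {"claw":1,"linear":[0.003,0.036,0],"turn":[0,0,0]},
  {"claw":1,"linear":[0.003,0.036,0],"turn":[0,0,0]},
  {"claw":1,"linear":[0.003,0.036,0],"turn":[0,0,0]},
])

```text
time_s: 41.82
eef_pos: [0.508, 0.3016, 0.1945]
orientation: [-0.057, 3.14, 0.001]
force: [1.0, 0.4, -0.6]
width: 0.0203
finger_force: 59.0
```

Emit:
play_rows([
  {"claw":1,"linear":[0.002,0.036,0],"turn":[0,0,0]},
  {"claw":1,"linear":[0.002,0.036,0],"turn":[0,0,0]},
  {"claw":1,"linear":[0.002,0.036,0],"turn":[0,0,0]},
  {"claw":1,"linear":[0.001,0.034,0],"turn":[0,0,0]},
  {"claw":1,"linear":[0,0,0],"turn":[0,0,0]},
  {"claw":1,"linear":[0,0,0],"turn":[0,0,0]},
])

```text
time_s: 42.32
eef_pos: [0.5146, 0.4434, 0.1935]
orientation: [-0.061, 3.141, -0.0]
force: [0.3, -0.1, -1.8]
width: 0.0194
finger_force: 59.1
```

```bash
python3 det.py wrist w14 floor
```

```text
[ 0.527  0.299  0.    87.    64.   ]
[0.515 0.442 0.194] psi 92.15192928797637 0.02005341493879632 59.11405563354492 t 42.3667 [ 0.71  0.48  0.11  1.2  -0.    0.67]
```

View pics/w14.png

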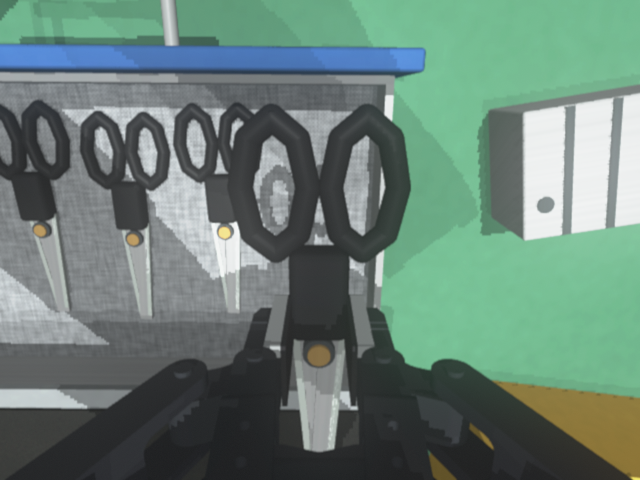

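Four pairs lie well, and the fifth is at its slot by the left wall (wall top inner edge near (382,95)). Checking the gap before lowering.

```bash
python3 - <<'E'
from h import *
np.set_printoptions(precision=3,suppress=True)
print(px('w14',[(384,90),(378,270)],.069), px('w14',[(222,195),(130,205),(35,197)],.043), px('w14',[(237,305),(148,315),(65,308)],.035))
E
```

```text
[[0.428 0.48  0.069]
 [0.548 0.487 0.069]] [[0.504 0.372 0.043]
 [0.515 0.304 0.043]
 [0.512 0.235 0.043]] [[0.599 0.379 0.035]
 [0.611 0.305 0.035]
 [0.607 0.237 0.035]]
```

Emit:
play_rows([
  {"claw":1,"linear":[0,0,-0.024],"turn":[0,0,0]},
  {"claw":1,"linear":[0,0,-0.024],"turn":[0,0,0]},
  {"claw":1,"linear":[0,0,-0.024],"turn":[0,0,0]},
  {"claw":1,"linear":[0,0,-0.024],"turn":[0,0,0]},
  {"claw":1,"linear":[0,0,-0.024],"turn":[0,0,0]},
  {"claw":1,"linear":[0,0,-0.021],"turn":[0,0,0]},
  {"claw":1,"linear":[0,0,-0.012],"turn":[0,0,0]},
  {"claw":1,"linear":[0,0,-0.006],"turn":[0,0,0]},
  {"claw":1,"linear":[0,0,0],"turn":[0,0,0]},
  {"claw":0.3,"linear":[0,0,0],"turn":[0,0,0]},
  {"claw":0.3,"linear":[0,0,0],"turn":[0,0,0]},
  {"claw":0.3,"linear":[0,0,0],"turn":[0,0,0]},
  {"claw":0.3,"linear":[0,0,0.02],"turn":[0,0,0]},
  {"claw":0.3,"linear":[0,0,0.025],"turn":[0,0,0]},
  {"claw":0.3,"linear":[0,0,0.025],"turn":[0,0,0]},
  {"claw":0.3,"linear":[0,0,0.025],"turn":[0,0,0]},
  {"claw":0.3,"linear":[0,0,0.025],"turn":[0,0,0]},
  {"claw":0.3,"linear":[0,0,0.025],"turn":[0,0,0]},
  {"claw":0.3,"linear":[0,0,0.025],"turn":[0,0,0]},
])

```text
time_s: 43.95
eef_pos: [0.5151, 0.4419, 0.2063]
orientation: [-0.058, 3.14, 0.001]
force: [0.0, -0.0, -0.9]
width: 0.0296
finger_force: 0.0
```

Emit:
play_rows([
  {"claw":0.43,"linear":[-0.012,-0.0122,0.005],"turn":[0,0,-6.4]},
  {"claw":0.43,"linear":[-0.012,-0.0122,0.005],"turn":[0,0,-6.4]},
  {"claw":0.43,"linear":[-0.012,-0.0122,0.005],"turn":[0,0,-6.4]},
  {"claw":0.43,"linear":[-0.012,-0.0122,0.005],"turn":[0,0,-6.4]},
  {"claw":0.43,"linear":[-0.012,-0.0122,0.005],"turn":[0,0,-6.4]},
  {"claw":0.43,"linear":[-0.012,-0.0122,0.005],"turn":[0,0,-6.4]},
  {"claw":0.43,"linear":[-0.012,-0.0122,0.005],"turn":[0,0,-6.4]},
  {"claw":0.43,"linear":[-0.012,-0.0122,0.005],"turn":[0,0,-6.4]},
  {"claw":0.43,"linear":[-0.012,-0.0122,0.005],"turn":[0,0,-6.4]},
  {"claw":0.43,"linear":[-0.012,-0.0122,0.005],"turn":[0,0,-6.4]},
  {"claw":0.43,"linear":[-0.012,-0.0122,0.005],"turn":[0,0,-6.4]},
  {"claw":0.43,"linear":[-0.013,-0.0122,0.005],"turn":[0,0,-6.4]},
  {"claw":0.43,"linear":[0,0,0.005],"turn":[0,0,-6.4]},
  {"claw":0.43,"linear":[0,0,0.005],"turn":[0,0,-6.4]},
  {"claw":0.43,"linear":[0,0,0],"turn":[0,0,0]},
  {"claw":0.43,"linear":[0,0,0],"turn":[0,0,0]},
])

```text
time_s: 45.28
eef_pos: [0.3704, 0.2956, 0.275]
orientation: [2.169, 2.273, 0.002]
force: [-0.3, 0.9, 0.2]
width: 0.0245
finger_force: 0.0
```

```bash
python3 det.py wrist w15 floor; python3 det.py scene s15 floor; python3 - <<'E'
import cv2,numpy as np
a=cv2.imread('pics/w15.png');b=cv2.imread('pics/s15_top.png')
c=np.zeros((480,800,3),np.uint8);c[:384,:512]=cv2.resize(a,(512,384));b=cv2.resize(b,None,fx=1.2,fy=1.2);c[:b.shape[0],530:530+b.shape[1]]=b
cv2.imwrite('pics/m15.png',c)
E
```

```text
[0.37  0.296 0.275] psi 2.670988085067691 0.024165118022681533 0.0 t 45.3333 [ 0.67  0.06 -0.26  1.25  0.    2.2 ]
[ 0.512  0.442  1.    83.06  59.376]
[ 0.517  0.372  3.    82.537 59.172]
[ 0.526  0.302  1.    82.667 60.227]
[0.37  0.295 0.274] psi -357.35975913129954 0.024356946389091444 0.0 t 45.3833 [ 0.67  0.06 -0.26  1.25  0.    2.2 ]
```

View pics/m15.png

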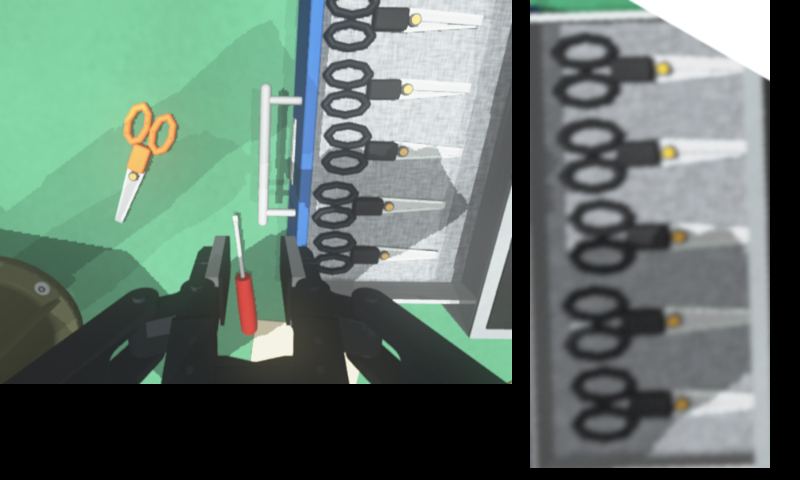

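All five pairs lie flat side by side with blades to the back. The handle is between (331,109) and (330,277) in full-size pixels, so I'll measure it and grip.

```bash
python3 -c "
from h import *
print(px('w15',[(331,109),(330,277)],.088))"
```

```text
[[0.37631513 0.36755547 0.088     ]
 [0.38360096 0.22612486 0.088     ]]
```

Emit:
play_rows([
  {"claw":0.3,"linear":[0.006,0.001,-0.025],"turn":[0,0,0]},
  {"claw":0.3,"linear":[0,0,-0.025],"turn":[0,0,0]},
  {"claw":0.3,"linear":[0,0,-0.025],"turn":[0,0,0]},
  {"claw":0.3,"linear":[0,0,-0.025],"turn":[0,0,0]},
  {"claw":0.3,"linear":[0,0,-0.025],"turn":[0,0,0]},
  {"claw":0.3,"linear":[0,0,0],"turn":[0,0,0]},
])

```text
time_s: 45.88
eef_pos: [0.3732, 0.2942, 0.1445]
orientation: [-2.17, -2.27, 0.013]
force: [-1.3, -0.8, -0.0]
width: 0.0295
finger_force: 0.0
```

```bash
python3 det.py wrist w16 floor; python3 - <<'E'
from h import *
im=cv2.imread('pics/w16.png')
for z in (.089,):
  for x in (.368,.372,.376,.380):
    p=proj('w16',[[x,.25,z],[x,.36,z]]); print(x,p)
# bright bar columns along some rows
g=im.min(2)
for r in (60,120,180): 
    c=np.nonzero(g[r,250:400]>150)[0]+250; print(r,c.min() if len(c) else None,c.max() if len(c) else None)
E
```

```text
[0.374 0.295 0.147] psi -357.4292520652754 0.029907857437968637 0.0 t 45.9333 [ 0.67  0.14 -0.46  0.97  0.    2.19]
0.368 [[306.90362951 331.90364466]
 [315.68279383 128.97297556]]
0.372 [[314.08031749 332.22154635]
 [324.17234841 129.38580288]]
0.376 [[321.25481184 332.53935086]
 [332.65883288 129.79848089]]
0.38 [[328.42711356 332.85705826]
 [341.14224889 130.2110097 ]]
60 None None
120 325 346
180 324 393
```

Emit:
play_rows([
  {"claw":0.3,"linear":[0.004,0.001,-0.02],"turn":[0,0,-0.5]},
  {"claw":0.3,"linear":[0,0,-0.02],"turn":[0,0,0]},
  {"claw":0.3,"linear":[0,0,-0.02],"turn":[0,0,0]},
  {"claw":0.3,"linear":[0,0,-0.02],"turn":[0,0,0]},
  {"claw":0.3,"linear":[0,0,0],"turn":[0,0,0]},
  {"claw":1,"linear":[0,0,0],"turn":[0,0,0]},
  {"claw":1,"linear":[0,0,0],"turn":[0,0,0]},
  {"claw":1,"linear":[0,0,0],"turn":[0,0,0]},
  {"claw":1,"linear":[0,0,0],"turn":[0,0,0]},
])

```text
time_s: 46.68
eef_pos: [0.381, 0.2981, 0.0709]
orientation: [2.182, 2.26, 0.003]
force: [-2.2, -1.0, 4.8]
width: 0.0089
finger_force: 59.1
```

Emit:
play_rows([
  {"claw":1,"linear":[0.004,0.0001,0],"turn":[0,0,0]},
  {"claw":1,"linear":[0.008,0.0003,0],"turn":[0,0,0]},
  {"claw":1,"linear":[0.01,0.0003,0],"turn":[0,0,0]},
  {"claw":1,"linear":[0.01,0.0003,0],"turn":[0,0,0]},
  {"claw":1,"linear":[0.01,0.0003,0],"turn":[0,0,0]},
  {"claw":1,"linear":[0.01,0.0003,0],"turn":[0,0,0]},
  {"claw":1,"linear":[0.01,0.0003,0],"turn":[0,0,0]},
  {"claw":1,"linear":[0.01,0.0003,0],"turn":[0,0,0]},
  {"claw":1,"linear":[0.01,0.0003,0],"turn":[0,0,0]},
  {"claw":1,"linear":[0.01,0.0003,0],"turn":[0,0,0]},
  {"claw":1,"linear":[0.01,0.0003,0],"turn":[0,0,0]},
  {"claw":1,"linear":[0.01,0.0003,0],"turn":[0,0,0]},
  {"claw":1,"linear":[0.01,0.0003,0],"turn":[0,0,0]},
  {"claw":1,"linear":[0.01,0.0003,0],"turn":[0,0,0]},
  {"claw":1,"linear":[0.01,0.0003,0],"turn":[0,0,0]},
  {"claw":1,"linear":[0.01,0.0003,0],"turn":[0,0,0]},
  {"claw":1,"linear":[0.01,0.0003,0],"turn":[0,0,0]},
  {"claw":1,"linear":[0.01,0.0003,0],"turn":[0,0,0]},
  {"claw":1,"linear":[0.008,0.0003,0],"turn":[0,0,0]},
  {"claw":1,"linear":[0.004,0.0001,0],"turn":[0,0,0]},
])

```text
time_s: 48.35
eef_pos: [0.5664, 0.3038, 0.0709]
orientation: [2.182, 2.259, 0.005]
force: [-1.2, -0.1, 6.6]
width: 0.0087
finger_force: 59.5
```

Emit:
play_rows([
  {"claw":1,"linear":[0.003,0.0001,0],"turn":[0,0,0]},
  {"claw":1,"linear":[0.003,0.0001,0],"turn":[0,0,0]},
  {"claw":1,"linear":[0.003,0.0001,0],"turn":[0,0,0]},
  {"claw":1,"linear":[0,0,0],"turn":[0,0,0]},
])

```text
time_s: 48.68
eef_pos: [0.5729, 0.304, 0.0709]
orientation: [-2.181, -2.259, -0.001]
force: [-5.2, -0.7, 10.2]
width: 0.0088
finger_force: 60.0
```

Emit:
play_rows([
  {"claw":1,"linear":[0.003,0,0],"turn":[0,0,0]},
  {"claw":1,"linear":[0.003,0,0],"turn":[0,0,0]},
  {"claw":1,"linear":[0,0,0],"turn":[0,0,0]},
])

```text
time_s: 48.93
eef_pos: [0.573, 0.304, 0.0708]
orientation: [-2.174, -2.255, 0.009]
force: [-23.3, 0.0, 23.6]
width: 0.0089
finger_force: 61.5
```

Emit:
play_rows([
  {"claw":1,"linear":[-0.005,0,0],"turn":[0,0,0]},
  {"claw":0.43,"linear":[0,0,0],"turn":[0,0,0]},
  {"claw":0.43,"linear":[0,0,0],"turn":[0,0,0]},
  {"claw":0.43,"linear":[0,0,0],"turn":[0,0,0]},
  {"claw":0.43,"linear":[0,0,0.015],"turn":[0,0,0]},
  {"claw":0.43,"linear":[0,0,0.025],"turn":[0,0,0]},
  {"claw":0.43,"linear":[0,0,0.025],"turn":[0,0,0]},
  {"claw":0.43,"linear":[0,0,0.03],"turn":[0,0,0]},
  {"claw":0.43,"linear":[0,0,0.03],"turn":[0,0,0]},
  {"claw":0.43,"linear":[0,0,0.03],"turn":[0,0,0]},
  {"claw":0.43,"linear":[0,0,0.03],"turn":[0,0,0]},
  {"claw":0.43,"linear":[0,0,0.03],"turn":[0,0,0]},
  {"claw":0.43,"linear":[0,0,0.03],"turn":[0,0,0]},
  {"claw":0.43,"linear":[0,0,0.02],"turn":[0,0,0]},
])

```text
time_s: 50.1
eef_pos: [0.5751, 0.3034, 0.3375]
orientation: [2.182, 2.258, 0.005]
force: [0.6, 0.2, 0.1]
width: 0.024
finger_force: 0.0
```

Emit:
play_rows([
  {"claw":-1,"linear":[0.002,-0.0285,0],"turn":[0,0,5.5]},
  {"claw":-1,"linear":[0.002,-0.0285,0],"turn":[0,0,5.5]},
  {"claw":-1,"linear":[0.002,-0.0285,0],"turn":[0,0,5.5]},
  {"claw":-1,"linear":[0.002,-0.0285,0],"turn":[0,0,5.5]},
  {"claw":-1,"linear":[0.002,-0.0285,0],"turn":[0,0,5.5]},
  {"claw":-1,"linear":[0.002,-0.0285,0],"turn":[0,0,5.5]},
  {"claw":-1,"linear":[0.002,-0.0285,0],"turn":[0,0,5.5]},
  {"claw":-1,"linear":[0.002,-0.0285,0],"turn":[0,0,5.5]},
  {"claw":-1,"linear":[0.002,-0.0285,0],"turn":[0,0,5.5]},
  {"claw":-1,"linear":[0.002,-0.0285,0],"turn":[0,0,5.5]},
  {"claw":-1,"linear":[0.002,-0.0285,0],"turn":[0,0,5.5]},
  {"claw":-1,"linear":[0.002,-0.0285,0],"turn":[0,0,5.5]},
  {"claw":-1,"linear":[0.002,-0.0285,0],"turn":[0,0,5.5]},
  {"claw":-1,"linear":[0.002,-0.0285,0],"turn":[0,0,5.5]},
  {"claw":-1,"linear":[0.002,-0.0285,0],"turn":[0,0,5.5]},
  {"claw":-1,"linear":[0.002,-0.0285,0],"turn":[0,0,5.5]},
  {"claw":-1,"linear":[0,-0.0285,0],"turn":[0,0,0]},
  {"claw":-1,"linear":[0,-0.0285,0],"turn":[0,0,0]},
  {"claw":-1,"linear":[0,-0.0285,0],"turn":[0,0,0]},
  {"claw":-1,"linear":[0,-0.0285,0],"turn":[0,0,0]},
])

```text
time_s: 51.77
eef_pos: [0.6061, -0.2686, 0.334]
orientation: [-0.001, -3.142, 0.0]
force: [0.1, -0.6, 0.3]
width: 0.0855
finger_force: 0.0
```

Emit:
play_rows([
  {"claw":-1,"linear":[0,0,0],"turn":[0,0,0]},
  {"claw":-1,"linear":[0,0,0],"turn":[0,0,0]},
])

```text
time_s: 51.93
eef_pos: [0.606, -0.2685, 0.3334]
orientation: [-0.005, -3.141, -0.001]
force: [0.2, 0.0, 0.1]
width: 0.0851
finger_force: 0.0
```

```bash
python3 det.py wrist w17; python3 -c "
from h import *
snap('side','side17')
a=cv2.imread('pics/w17.png');b=cv2.imread('pics/side17.png')
c=np.zeros((600,800,3),np.uint8);c[:480,:640]=a; cv2.imwrite('pics/w17v.png',a)"
```

```text
[ 0.606 -0.267  0.334] psi -270.0889850927224 0.08531303645019972 0.0 t 51.9833 [-0.42  0.43  0.35  1.49  0.   -0.41]
```

View pics/w17.png

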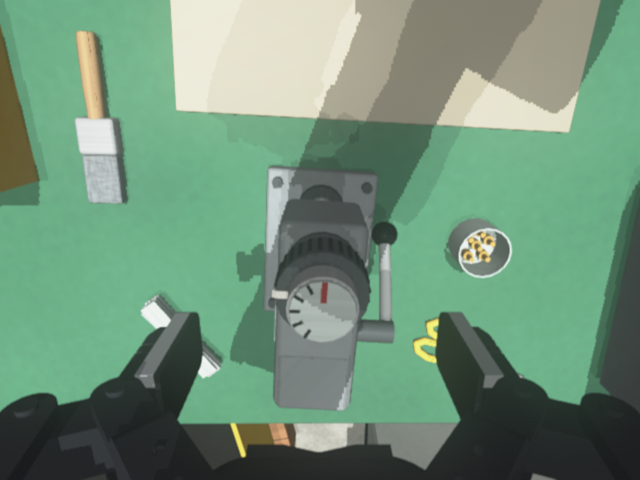

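The red line at (324,290) faces the robot, and the collar's white line is at (279,295), about a quarter turn anticlockwise of it. The barrel top centre is at (322,310).

```bash
python3 - <<'E'
from h import *
np.set_printoptions(precision=4,suppress=True)
c=px('w17',[(322,309)],.258)[0]; print('axis',c, 'edges',px('w17',[(286,309),(358,309),(322,276),(322,343)],.258))
r=px('w17',[(324,283)],.258)[0]-c; 
for z in(.238,.223):
  w=px('w17',[(274,294),(288,295)],z)-c; print(w, np.degrees(np.arctan2(w[:,1],w[:,0])))
print('red',np.degrees(np.arctan2(r[1],r[0])))
E
```

```text
axis [ 0.6451 -0.2668  0.258 ] edges [[ 0.645  -0.2884  0.258 ]
 [ 0.6451 -0.2452  0.258 ]
 [ 0.6235 -0.2668  0.258 ]
 [ 0.6687 -0.2668  0.258 ]]
[[ 0.0001 -0.0308 -0.02  ]
 [ 0.0009 -0.0218 -0.02  ]] [-89.775  -87.7571]
[[ 0.0077 -0.0326 -0.035 ]
 [ 0.0085 -0.0231 -0.035 ]] [-76.6754 -69.7387]
red 176.1443726763446
```

Emit:
play_rows([
  {"claw":-1,"linear":[0.02,0,0],"turn":[0,0,0]},
  {"claw":-1,"linear":[0.02,0,0],"turn":[0,0,0]},
  {"claw":-1,"linear":[0,0,0],"turn":[0,0,0]},
  {"claw":-1,"linear":[0,0,-0.02],"turn":[0,0,0]},
  {"claw":-1,"linear":[0,0,-0.02],"turn":[0,0,0]},
  {"claw":-1,"linear":[0,0,-0.02],"turn":[0,0,0]},
  {"claw":-1,"linear":[0,0,-0.02],"turn":[0,0,0]},
  {"claw":-1,"linear":[0,0,-0.02],"turn":[0,0,0]},
  {"claw":-1,"linear":[0,0,-0.015],"turn":[0,0,0]},
  {"claw":-1,"linear":[0,0,-0.01],"turn":[0,0,0]},
  {"claw":-1,"linear":[0,0,0],"turn":[0,0,0]},
])

```text
time_s: 52.95
eef_pos: [0.6448, -0.2651, 0.2069]
orientation: [0.002, -3.138, -0.002]
force: [0.5, -0.0, -0.4]
width: 0.0855
finger_force: 0.0
```

Emit:
play_rows([
  {"claw":1,"linear":[0,0,0],"turn":[0,0,0]},
  {"claw":1,"linear":[0,0,0],"turn":[0,0,0]},
  {"claw":1,"linear":[0,0,0],"turn":[0,0,0]},
  {"claw":1,"linear":[0,0,0],"turn":[0,0,0]},
])

```text
time_s: 53.28
eef_pos: [0.6469, -0.2664, 0.2113]
orientation: [-0.0, 3.139, -0.0]
force: [-1.6, 1.7, 5.6]
width: 0.0587
finger_force: 64.8
```

Emit:
play_rows([
  {"claw":1,"linear":[0,0,0],"turn":[0,0,-5]},
  {"claw":1,"linear":[0,0,0],"turn":[0,0,-5]},
  {"claw":1,"linear":[0,0,0],"turn":[0,0,-5]},
  {"claw":1,"linear":[0,0,0],"turn":[0,0,-5]},
  {"claw":1,"linear":[0,0,0],"turn":[0,0,-5]},
  {"claw":1,"linear":[0,0,0],"turn":[0,0,-5]},
  {"claw":1,"linear":[0,0,0],"turn":[0,0,-5]},
  {"claw":1,"linear":[0,0,0],"turn":[0,0,-5]},
  {"claw":1,"linear":[0,0,0],"turn":[0,0,-5]},
  {"claw":1,"linear":[0,0,0],"turn":[0,0,-5]},
  {"claw":1,"linear":[0,0,0],"turn":[0,0,-5]},
  {"claw":1,"linear":[0,0,0],"turn":[0,0,-5]},
  {"claw":1,"linear":[0,0,0],"turn":[0,0,-5]},
  {"claw":1,"linear":[0,0,0],"turn":[0,0,-5]},
  {"claw":1,"linear":[0,0,0],"turn":[0,0,-5]},
  {"claw":1,"linear":[0,0,0],"turn":[0,0,-5]},
  {"claw":1,"linear":[0,0,0],"turn":[0,0,-5]},
  {"claw":1,"linear":[0,0,0],"turn":[0,0,-5]},
  {"claw":1,"linear":[0,0,0],"turn":[0,0,0]},
])

```text
time_s: 54.87
eef_pos: [0.6435, -0.2699, 0.2113]
orientation: [2.227, 2.213, -0.01]
force: [-13.1, -5.6, 9.6]
width: 0.0587
finger_force: 65.6
```

```bash
python3 -c "
from plant import robot
import numpy as np
o=robot.observe();a=o['orientation'];print(o['eef_pos'],np.degrees(2*np.arctan2(a[1],a[0]))-90,o['wrist_torque'],o['force'],o['width'])"
```

```text
[ 0.6434525  -0.26989844  0.21126908] -0.35088826552464525 [-1.11979403  2.21776729  0.09233624] [-13.09370896  -5.57364117   9.60402416] 0.05873979869683236
```

Emit:
play_rows([
  {"claw":-1,"linear":[0,0,0],"turn":[0,0,0]},
  {"claw":-1,"linear":[0,0,0],"turn":[0,0,0]},
  {"claw":-1,"linear":[0,0,0],"turn":[0,0,0]},
  {"claw":-1,"linear":[0,0,0],"turn":[0,0,0]},
  {"claw":-1,"linear":[0,0,0.02],"turn":[0,0,0]},
  {"claw":-1,"linear":[0,0,0.02],"turn":[0,0,0]},
  {"claw":-1,"linear":[0,0,0.02],"turn":[0,0,0]},
  {"claw":-1,"linear":[0,0,0.02],"turn":[0,0,6.5]},
  {"claw":-1,"linear":[0,0,0.02],"turn":[0,0,6.5]},
  {"claw":-1,"linear":[0,0,0.025],"turn":[0,0,6.5]},
  {"claw":-1,"linear":[-0.02,0,0],"turn":[0,0,6.5]},
  {"claw":-1,"linear":[-0.02,0,0],"turn":[0,0,6.5]},
  {"claw":-1,"linear":[0,0,0],"turn":[0,0,6.5]},
  {"claw":-1,"linear":[0,0,0],"turn":[0,0,6.5]},
  {"claw":-1,"linear":[0,0,0],"turn":[0,0,6.5]},
  {"claw":-1,"linear":[0,0,0],"turn":[0,0,6.5]},
  {"claw":-1,"linear":[0,0,0],"turn":[0,0,6.5]},
  {"claw":-1,"linear":[0,0,0],"turn":[0,0,6.5]},
  {"claw":-1,"linear":[0,0,0],"turn":[0,0,6.5]},
  {"claw":-1,"linear":[0,0,0],"turn":[0,0,6]},
])

```text
time_s: 56.53
eef_pos: [0.6065, -0.2664, 0.3343]
orientation: [0.155, 3.137, 0.0]
force: [-0.2, 0.1, -0.1]
width: 0.0856
finger_force: 0.0
```

```bash
python3 - <<'E'
from h import *
snap('wrist','w18'); snap('scene','s18'); snap('side','d18')
a=cv2.imread('pics/w18.png')[190:390,190:450]; b=cv2.imread('pics/d18.png'); s=cv2.imread('pics/s18.png')
c=np.zeros((600,800,3),np.uint8)
c[:300,:390]=cv2.resize(a,None,fx=1.5,fy=1.5,interpolation=cv2.INTER_CUBIC); c[:300,400:800]=cv2.resize(b,(400,300)); c[300:,:400]=cv2.resize(s,(400,300)); c[300:,400:]=b[200:500,50:450][:300] if b.shape[0]>=500 else cv2.resize(b[240:480,30:350],(400,300))
cv2.imwrite('pics/m18.png',c)
E
```

```text
(no output)
```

View pics/m18.png

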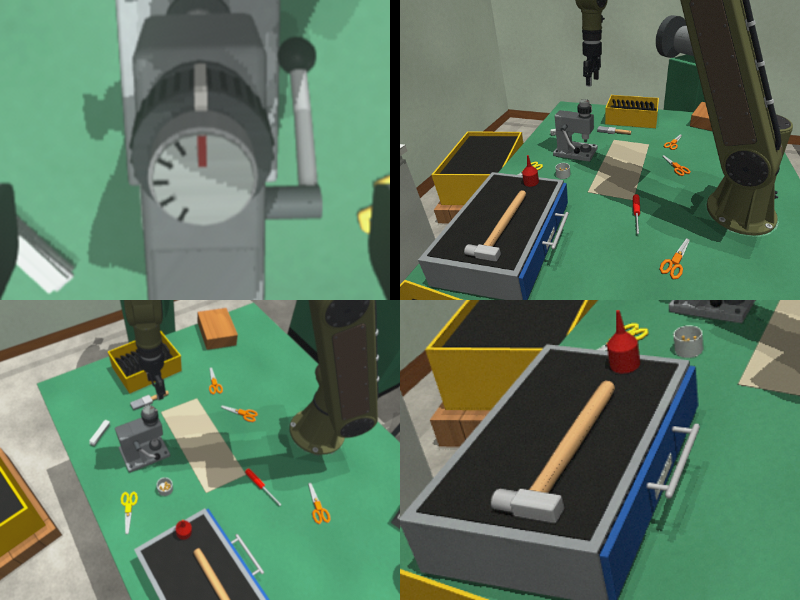

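The white line stands at the red line, the drawer front is flush with the unit, the mat is empty and the other tools are undisturbed.

```bash
python3 -c "
from plant import robot
print(robot.job_done())"
```

```text
the job is handed in; nothing more can be done
None
```

I handed the job in after about 57 s of robot time: all five pairs of shears lie flat and side by side in the shut drawer with blades to the back, the collar's white line stands at the red line, and the other tools look undisturbed. The hand-in returned no verdict.

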